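Put the abrasive-cord bobbins away in the storage tin and ring for collection

ROBOT

A 6-joint arm with a two-finger parallel gripper is mounted at the origin on the work surface. World frame = base frame: x ahead of the robot, y to its left, z up, the work surface at z = 0. Lengths are in m, angles in rad, forces in N, time in s.
With the tool pointing down it reaches from about 0.35 to 0.975 m from the base axis. Payload 4.9 kg.
Tool frame: the origin (TCP) lies at the very end of the fingers, on their centre line; the grasp point (between the pads) lies 19 mm behind it; z points along the fingers, x is the direction in which the jaws open and shut, and the axes are right-handed (so a half turn about z gives the same grasp; the last joint's range is limited). The gripper opens to 85 mm and grips with 20 to 120 N. Pads are 22 mm wide; open, the fingers measure 114 mm over their backs; the gripper's body (76 mm by 85 mm) begins 54 mm behind the grasp point. The pads swing forward as they close: fully open they stand 13 mm farther back than shut.
Start: joints at [1.086, 0.053, 1.613, -0, 1.476, -0.119], TCP at [0.224, 0.584, 0.206] pointing down, gripper open.
Joint ranges: [-3.01, 3.01], [-1.01, 2.22], [0.06, 2.58], [-1.02, 4.17], [0.09, 2.62], [-3.14, 3.14]. Speed limits (rad/s): [2.57, 2.57, 3.14, 3.14, 3.14, 3.14].

INTERFACE

Orientations are given as a rotation vector (axis times angle).
In Python, from station import ctrl, get_image, calibration, job gives the robot as it stands.
- The arm moves only by the tool jog_arm, never from a script. Its argument "deltas" is a list of rows, each a list of 3 entries, a list of its own where there are three numbers: the turn, a rotation vector about the tool's x, y, z in degrees, then the shift along the tool's x, y, z in m, then the finger opening in m, from 0 to 0.0854. In form: [[[ax, ay, az], [tx, ty, tz], gripper], ...]. A call has 1 to 12 rows; each row is the pose to reach, as a shift and turn from the pose commanded when the call began, along the tool's axes at that moment; what a row does not reach only later rows make up. A row lasts 1/12 s, in which the tool goes at most 41.7 mm and 7.16 degrees, less where a joint would pass 70% of its speed; a pose out of reach is approached as far as the arm can. A call with a gripper value outside its range is refused whole. The fingers move at their own pace and stop on an object; "squeeze" is the grip in N (left out, the last holds). Time passes only in rows, so rows that repeat a pose let the fingers close. It gives the time, the measured TCP pose, the force and the opening at its end, in the units of the state.
- ctrl.get_obs(): the state, without advancing time (a new reading comes with each control period).
- get_image(name): name is "scene" or "top" or "wrist"; returns the picture (384x512x3 uint8, red, green, blue); there is no depth.
- calibration(name): a dict with "mtx" (3x3 intrinsics, pixels), "k1" (the pictures are not rectified: a ray, as slopes to the right and down, at radius r is drawn at 1 + k1 r^2 times it, then the intrinsics apply), "origin" and "rotation" of the camera in the world; the wrist camera has in their place "tool_from_camera" (4x4, takes a point from camera to tool coordinates, whose origin is the TCP and whose axes are the tool frame's). Camera axes: x right, y up, looking along -z (the intrinsics and any distortion apply to the point x, -y, -z); pixel columns grow to the right and rows downward; lengths in m; the calibration is good to about 2 mm. A picture is of the moment at which its call begins: read the wrist's pose just before it. calibration takes no time and is no camera call.
- job.finish_job(): hands the job in, once; it reports no verdict.
The state is a dict: "t": time; "q": joint angles; "dq": joint speeds; "effort": joint torques, N m; "tool_pos": TCP position; "tool_rot": TCP orientation; "contact_force": force on the tool from outside, world axes, zero at the start; "wrist_torque": the same for the moment, N m; "opening": finger opening in m.
Only numpy, scipy, OpenCV 4.12 (cv2) and the standard library are available. Lean on these libraries where they do the work, as an engineer would, in place of code of your own. Each camera call takes 0.05 s, during which the arm holds its last target.

TASK

Take the lid off the green storage tin and lay it flat in the middle of the cork mat, then slide every bobbin straight up off its spindle and lower it upright into its own compartment of the tin; old packing hides how deep each compartment is, so go down gently, feel for the contact, and let go only once the bobbin stands on it (no dropping, no ramming). When all the bobbins are in, ring the counter bell by pressing its red plunger right down to the stop and letting it come back up. Leave the lid on the mat and the other things on the bench alone.

Things in the scene. Friction and masses are not known exactly. Their poses are not given: they have to be found in the camera images.
- tin: Fixed green steel tin, 152 x 152 mm, 115 mm high, origin at the centre of its underside, axes along its sides. Full-height 4 mm partitions make four open compartments, 70 mm square inside, centred at x, y = +-37 mm. Rigid wooden packing hides each one's bottom: things come to stand 15 to 55 mm above the bench, differently in each compartment and start, not given. The loose lid covers it at first
- lid: Loose flat green lid of the tin, 156 x 156 x 6 mm, about 0.3 kg, lying on the tin's rim; origin at the centre of its underside, z up. In its middle a dark wooden knob, 26 to 28 mm across, from 12 to 40 mm above the origin (18 mm thick brass neck below it)
- mat: Fixed cork mat, 220 x 220 x 4 mm, flat on the bench; origin at the centre of its underside. It lies on the left or the right, the spindle stand on the other side
- stand: Fixed wooden spindle stand: board 150 x 150 x 20 mm with four upright steel spindles 12 mm across, round-ended, at x, y = +-47.5 mm, reaching 160 mm above the bench. Origin at the centre of its underside
- bell: Loose counter bell, about 0.5 kg: black foot 84 mm across, brass dome up to 48 mm above the bench; origin at the centre of its underside, z up. On its axis a red plunger head
- bell_plunger (a joint): Travel of the bell's red plunger: 0 up, 0.010 m pressed down to its stop; a spring returns it; pushing starts at about 1.8 N and the stop is reached at about 5.3 N
- bell_top (a point): Middle of the top face of the red plunger head (24 mm across), 72 mm above the bench when up
- cell0 (a point): Centre of the mouth of one compartment of the tin, level with the rim (115 mm above the bench)
- cell1 (a point): Centre of the mouth of one compartment of the tin, level with the rim (115 mm above the bench)
- cell2 (a point): Centre of the mouth of one compartment of the tin, level with the rim (115 mm above the bench)
- cell3 (a point): Centre of the mouth of one compartment of the tin, level with the rim (115 mm above the bench)
- bobbin0: Loose bobbin of red abrasive cord (rigid), 42 mm across, 130 mm tall, bore 20 mm right through, 0.10 to 0.17 kg; origin at the centre of its lower end, z along the axis. It starts upright on a spindle of the stand, 20 mm above the bench, the spindle's tip 10 mm out of its top. Its top 35 mm is bare wood, for gripping. Three or four bobbins are there in a given start (absent ones: None)
- bobbin1: Loose bobbin of blue abrasive cord (rigid), 42 mm across, 130 mm tall, bore 20 mm right through, 0.10 to 0.17 kg; origin at the centre of its lower end, z along the axis. It starts upright on a spindle of the stand, 20 mm above the bench, the spindle's tip 10 mm out of its top. Its top 35 mm is bare wood, for gripping. Three or four bobbins are there in a given start (absent ones: None)
- bobbin2: Loose bobbin of yellow abrasive cord (rigid), 42 mm across, 130 mm tall, bore 20 mm right through, 0.10 to 0.17 kg; origin at the centre of its lower end, z along the axis. It starts upright on a spindle of the stand, 20 mm above the bench, the spindle's tip 10 mm out of its top. Its top 35 mm is bare wood, for gripping. Three or four bobbins are there in a given start (absent ones: None)
- bobbin3: Loose bobbin of white abrasive cord (rigid), 42 mm across, 130 mm tall, bore 20 mm right through, 0.10 to 0.17 kg; origin at the centre of its lower end, z along the axis. It starts upright on a spindle of the stand, 20 mm above the bench, the spindle's tip 10 mm out of its top. Its top 35 mm is bare wood, for gripping. Three or four bobbins are there in a given start (absent ones: None)
- head: Bystander: carved wooden head, 76 mm across, 120 mm tall, loose; origin in the middle of its underside; leave it alone
- glue: Bystander: white glue bottle, 60 mm across, 170 mm tall, loose; origin in the middle of its underside; leave it alone
- tape: Bystander: roll of masking tape lying flat, 92 mm across, 36 mm tall, loose; origin in the middle of its underside; leave it alone
- mallet: Bystander: carver's mallet standing on its head, 88 mm across, 225 mm tall, loose; origin in the middle of its underside; leave it alone
- driver: Bystander: screwdriver lying on the bench near its left edge, loose; origin in the middle of its underside; leave it alone
- brush: Bystander: brush lying on the bench near its right edge, loose; origin in the middle of its underside; leave it alone
- block: Bystander: limewood block 110 x 70 x 50 mm, loose; origin in the middle of its underside; leave it alone
Things that resemble listed ones, but are neither listed nor needed, are in the scene too. There is more than one size of the tin; the one meant has the size given above. Leave any pink look-alike of the bobbin3 alone.

How it is judged:
On the way, in this order (a step that is already met when the one before it is completed fails the run):
1. the lid lies on the cork mat, let go (horizontal distance between lid and mat below 0.06 m and height (world z) of lid below 0.012 m and angle between lid's own z axis and vertical below 0.1 rad and contact force between lid and the fingers below 0.1 N), for 0.3 s.
2. every bobbin stands upright in a compartment of the tin, let go (x of bobbin0 in the frame of tin between -0.07 and 0.07 m and y of bobbin0 in the frame of tin between -0.07 and 0.07 m and z of bobbin0 in the frame of tin between 0.005 and 0.066 m and angle between each of bobbin0, bobbin1, bobbin2, bobbin3's own z axis and vertical below 0.3 rad and contact force between each of bobbin0, bobbin1, bobbin2, bobbin3 and the fingers below 0.1 N and x of bobbin1 in the frame of tin between -0.07 and 0.07 m and y of bobbin1 in the frame of tin between -0.07 and 0.07 m and z of bobbin1 in the frame of tin between 0.005 and 0.066 m and x of bobbin2 in the frame of tin between -0.07 and 0.07 m and y of bobbin2 in the frame of tin between -0.07 and 0.07 m and z of bobbin2 in the frame of tin between 0.005 and 0.066 m and x of bobbin3 in the frame of tin between -0.07 and 0.07 m and y of bobbin3 in the frame of tin between -0.07 and 0.07 m and z of bobbin3 in the frame of tin between 0.005 and 0.066 m), for 0.3 s.
3. the bell's plunger is pressed down to its stop (value of joint bell_plunger above 0.0088 m), for 0.02 s.
At the end, for the whole second after the job is handed in: Every bobbin stands in a compartment of the tin (within 0.3 rad of upright, its lower end 5 to 66 mm above the bench, inside the walls), let go; the lid lies flat on the mat, its centre within 60 mm of the mat's centre; the bell stands upright with its plunger back up (under 2 mm); all at rest (all of step 1 and all of step 2 and linear speed of each of bobbin0, bobbin1, bobbin2, bobbin3, lid, bell below 0.03 m/s and value of joint bell_plunger below 0.002 m and angle between bell's own z axis and vertical below 0.1 rad); the robot touches nothing.
It fails at once if a bobbin is dropped (moves faster than 0.45 m/s while the fingers do not touch it) ((linear speed of bobbin0 above 0.45 m/s and contact force between bobbin0 and the fingers below 0.1 N) or (linear speed of bobbin1 above 0.45 m/s and contact force between bobbin1 and the fingers below 0.1 N) or (linear speed of bobbin2 above 0.45 m/s and contact force between bobbin2 and the fingers below 0.1 N) or (linear speed of bobbin3 above 0.45 m/s and contact force between bobbin3 and the fingers below 0.1 N)).
It fails at once if a bobbin is rammed into the tin (more than 90 N between them) (contact force between any of bobbin0, bobbin1, bobbin2, bobbin3 and tin above 90 N).
It fails at once if a bystander (head, glue, tape, mallet, screwdriver, brush, block) is moved more than 40 mm (distance of any of head, glue, tape, mallet, driver, brush, block from where it was at the start of the episode above 0.04 m).
Of bobbin0, bobbin1, bobbin2, bobbin3 only 3 to 4 are there at a start; the rules pass over those that are not, and their reading is None.
At some moment in a run one of bell, lid may be knocked a few centimetres aside while the robot is not near it.
It also fails if it takes over 210 s, if anything falls off the work surface, if the arm or the gripper's body presses on something with over 40 N, if the wrist force passes 120 N, or if a joint passes its speed limit or range.

## Working session

There is one attempt and no reset: what is moved stays moved. The work goes in short steps, Python scripts to look and compute and a tool call to move; the robot and the scene stay as the last step left them, time stands still between calls to the robot, and variables do not carry over. Pictures are saved under pics/ and viewed, and the job is handed in when it is done.

Besides the shell and the picture viewer there is one more tool, called after "Request:" as a command line: name --argument value ..., lists and objects as JSON in quotes. jog_arm: Moves the arm, as the interface text tells. Its arguments: {"type":"object","properties":{"deltas":{"type":"array","items":{"type":"array"}},"squeeze":{"type":"number"}},"required":["deltas"]}

```bash
ls; mkdir -p pics
cat > h.py <<'E'
import numpy as np, cv2
from station import ctrl,get_image,calibration,job
from scipy.spatial.transform import Rotation as R
def snap(name,fn):
    o=ctrl.get_obs(); im=get_image(name)
    cv2.imwrite('pics/'+fn+'.png',cv2.cvtColor(im,cv2.COLOR_RGB2BGR)); return o,im
def cam(name,o=None):
    c=calibration(name)
    if name=='wrist':
        T=np.eye(4);T[:3,:3]=R.from_rotvec(o['tool_rot']).as_matrix();T[:3,3]=o['tool_pos']
        M=T@np.array(c['tool_from_camera']);return c,M[:3,3],M[:3,:3]
    r=np.array(c['rotation'])
    if r.shape!=(3,3): r=R.from_rotvec(r).as_matrix()
    return c,np.array(c['origin']),r
def pix2(name,uv,z,o=None):
    c,p,r=cam(name,o);K=np.array(c['mtx']);out=[]
    for u,v in np.atleast_2d(uv):
        d=np.array([(u-K[0,2])/K[0,0],(v-K[1,2])/K[1,1]])
        s=d.copy()
        for _ in range(30): s=d/(1+c['k1']*(s@s))
        w=r@np.array([s[0],-s[1],-1]); t=(z-p[2])/w[2]; out.append(p+t*w)
    return np.array(out)
def proj(name,P,o=None):
    c,p,r=cam(name,o);K=np.array(c['mtx']);out=[]
    for X in np.atleast_2d(P):
        q=r.T@(X-p); s=np.array([q[0],-q[1]])/-q[2]; s=s*(1+c['k1']*(s@s))
        out.append([K[0,0]*s[0]+K[0,2],K[1,1]*s[1]+K[1,2]])
    return np.array(out)
E
python3 - <<'E'
from h import *
for n in ['scene','top','wrist']: snap(n,n+'0')
o=ctrl.get_obs();print(o)
for n in ['scene','top']: print(calibration(n))
print(calibration('wrist'))
E
```

```text
pics
{'t': 0.15, 'q': array([ 1.08600643e+00,  5.31978506e-02,  1.61399113e+00, -3.41667022e-06,
        1.47598470e+00, -1.18981932e-01]), 'dq': array([-0.00011436, -0.00362839, -0.0048077 ,  0.00034745,  0.00317529,
        0.00094773]), 'effort': array([ 3.11797412e-04, -3.94248962e+01, -3.70719624e+01, -1.52500938e-04,
        4.75459048e-03, -5.77457442e-06]), 'tool_pos': array([0.22330779, 0.58318139, 0.20524254]), 'tool_rot': array([ 2.58782688e+00,  1.77991995e+00, -2.19578724e-03]), 'contact_force': array([ 0.16207068,  0.64092978, -0.30789787]), 'wrist_torque': array([0.00863739, 0.02844312, 0.00640274]), 'opening': 0.08531670463304451}
{'mtx': array([[354.48432989,   0.        , 260.66149655],
       [  0.        , 354.48432989, 192.14098098],
       [  0.        ,   0.        ,   1.        ]]), 'k1': -0.07217776125369307, 'origin': array([1.35757309, 0.13188334, 0.78335017]), 'rotation': array([0.64080438, 0.77934127, 1.61960187])}
{'mtx': array([[364.36355693,   0.        , 258.92539704],
       [  0.        , 364.36355693, 194.42773333],
       [  0.        ,   0.        ,   1.        ]]), 'k1': -0.04909803461822353, 'origin': array([0.29156724, 0.00375304, 1.15501269]), 'rotation': array([ 0.18366659, -0.19207187, -1.64065606])}
{'mtx': array([[302.28109786,   0.        , 258.1369056 ],
       [  0.        , 302.28109786, 188.54565287],
       [  0.        ,   0.        ,   1.        ]]), 'k1': -0.07639477928124905, 'tool_from_camera': array([[ 9.99999623e-01,  6.68347023e-04,  5.55001448e-04,
        -2.19914002e-04],
       [ 7.93914104e-04, -9.62447145e-01, -2.71467977e-01,
        -6.83194761e-02],
       [ 3.52724745e-04,  2.71468315e-01, -9.62447313e-01,
        -1.67213574e-01],
       [ 0.00000000e+00,  0.00000000e+00,  0.00000000e+00,
         1.00000000e+00]])}
```

View pics/scene0.png

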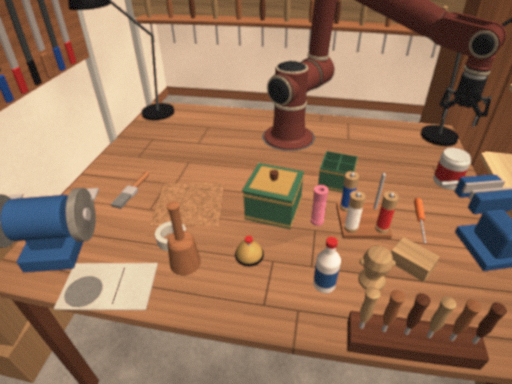

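View pics/top0.png

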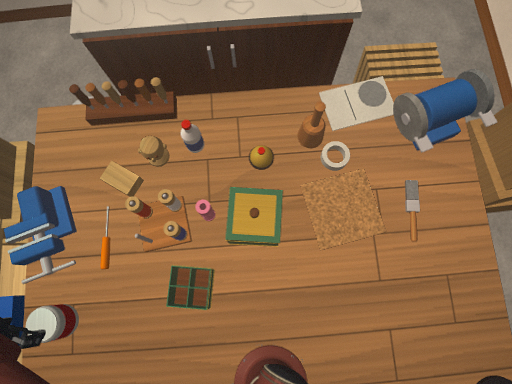

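View pics/wrist0.png

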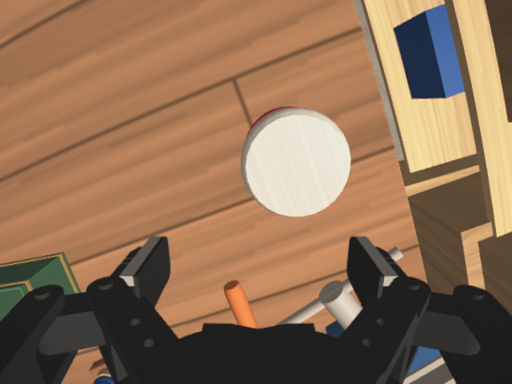

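Run:
```python
import cv2
a=cv2.imread('pics/top0.png')
cv2.imwrite('pics/top0a.png',cv2.resize(a[130:320,90:290],None,fx=4,fy=3.15*4/3.15,interpolation=cv2.INTER_CUBIC)[:,:][:600])
cv2.imwrite('pics/top0b.png',cv2.resize(a[130:270,210:400],None,fx=4,fy=4,interpolation=cv2.INTER_CUBIC))
a=cv2.imread('pics/scene0.png')
cv2.imwrite('pics/scene0a.png',cv2.resize(a[140:290,230:430],None,fx=4,fy=4,interpolation=cv2.INTER_CUBIC))
```

```text
(no output)
```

View pics/top0a.png

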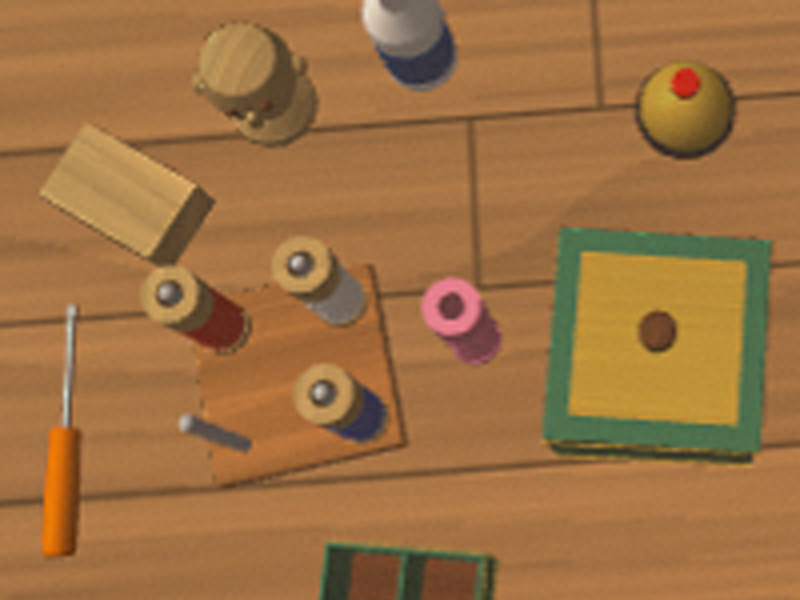

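View pics/top0b.png

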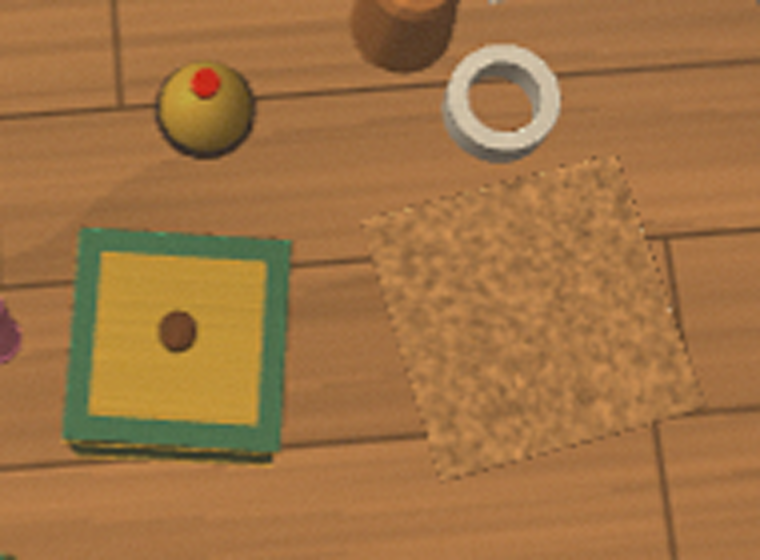

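View pics/scene0a.png

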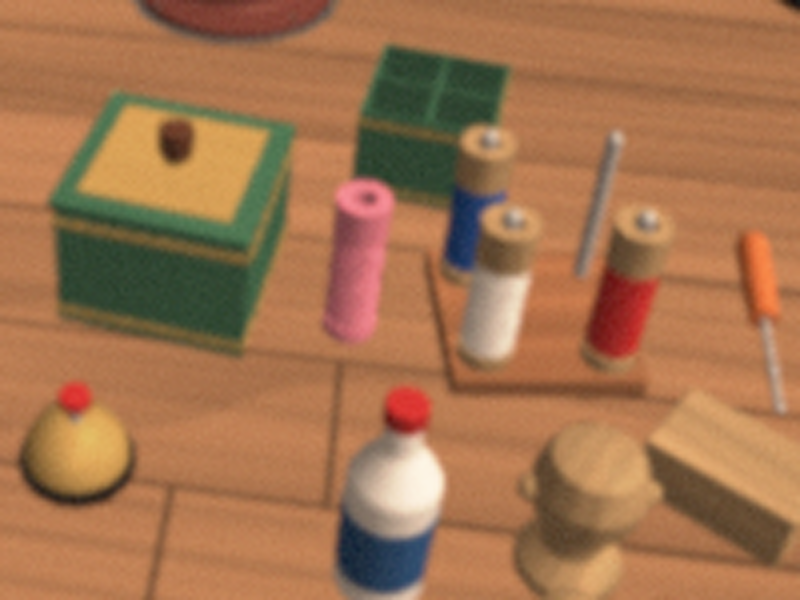

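Run:
```python
from h import *
A=lambda L:[(90+(u-1.5)/4,130+(v-1.5)/4) for u,v in L]
B=lambda L:[(210+(u-1.5)/4,130+(v-1.5)/4) for u,v in L]
S=lambda L:[(230+(u-1.5)/4,140+(v-1.5)/4) for u,v in L]
np.set_printoptions(precision=4,suppress=True)
def sq(n,P,z):
    p=pix2(n,P,z);d=np.roll(p,-1,0)-p
    print('sq',n,p.mean(0),np.linalg.norm(d,axis=1),np.degrees(np.arctan2(d[:,1],d[:,0])))
sq('top',B([(80,229),(292,241),(277,450),(65,437)]),.121)
sq('scene',S([(118,93),(297,127),(248,246),(54,200)]),.121)
sq('top',B([(365,225),(617,157),(703,405),(445,478)]),.004)
for n,t,s in [('red',(170,293),(646,220)),('white',(300,264),(514,217)),('blue',(323,393),(490,139)),('empty',(187,423),(615,137))]:
    print(n,pix2('top',A([t]),.159)[0],pix2('scene',S([s]),.159)[0])
print('pink',pix2('top',A([(452,306)]),.13),pix2('scene',S([(369,198)]),.13))
print('bell',pix2('top',A([(685,83)]),.072),pix2('scene',S([(75,394)]),.072))
print('knob',pix2('top',B([(178,330)]),.150),pix2('scene',S([(177,128)]),.155))
sq('top',A([(195,360),(373,265),(406,444),(220,487)]),.02)
print('pinkbase',pix2('top',A([(478,343)]),.0), 'tape',pix2('top',B([(503,93)]),.036),'mallet base',pix2('top',B([(405,35)]),.0),'glue',pix2('top',[(191,135)],.05),'head',pix2('top',A([(255,60)]),.09))
```

```text
sq top [0.4838 0.0064 0.121 ] [0.1557 0.1532 0.1506 0.1529] [-97.8661 170.7102  82.019   -7.4014]
sq scene [0.4865 0.0109 0.121 ] [0.1521 0.1551 0.1521 0.15  ] [  81.4124   -8.1378 -100.5284  171.9218]
sq top [ 0.5025 -0.2797  0.004 ] [0.2188 0.214  0.2163 0.2135] [ -79.0328 -169.5184  100.8236   11.1638]
red [0.5352 0.347  0.159 ] [0.5446 0.3498 0.159 ]
white [0.5489 0.2545 0.159 ] [0.5574 0.258  0.159 ]
blue [0.4559 0.2403 0.159 ] [0.466 0.243 0.159]
empty [0.4422 0.335  0.159 ] [0.4466 0.3367 0.159 ]
pink [[0.5167 0.1527 0.13  ]] [[0.5162 0.1579 0.13  ]]
bell [[ 0.6943 -0.0296  0.072 ]] [[ 0.6956 -0.0287  0.072 ]]
knob [[0.4837 0.0062 0.15  ]] [[0.4875 0.0089 0.155 ]]
sq top [0.4844 0.2925 0.02  ] [0.1586 0.1472 0.1479 0.1036] [ -65.2612 -171.6177   98.7565   10.7131]
pinkbase [[0.5131 0.152  0.    ]] tape [[ 0.6802 -0.2718  0.036 ]] mallet base [[ 0.7509 -0.2043  0.    ]] glue [[0.7738 0.1926 0.05  ]] head [[0.7339 0.3048 0.09  ]]
```

```bash
cat >> h.py <<'E'
def delta(target,yawdeg=None,o=None):
    """print turn (deg, tool) & shift (tool) from the measured pose; keeps tool vertical"""
    o=o or ctrl.get_obs(); r=R.from_rotvec(o['tool_rot']); m=r.as_matrix()
    yaw=np.degrees(np.arctan2(m[1,0],m[0,0]))
    if yawdeg is None: yawdeg=yaw
    y=np.radians(yawdeg);c,s=np.cos(y),np.sin(y)
    T=np.array([[c,s,0],[s,-c,0],[0,0,-1.]])
    turn=np.degrees((r.inv()*R.from_matrix(T)).as_rotvec())
    sh=m.T@(np.array(target)-o['tool_pos'])
    print('t %.1f yaw %.1f q6 %.2f pos %s | turn %s shift %s'%(o['t'],yaw,o['q'][5],np.round(o['tool_pos'],4),np.round(turn,2),np.round(sh,4)))
    return turn,sh
E
python3 -c "
from h import *
o=ctrl.get_obs()
delta(o['tool_pos']+[0,0,.1]);delta([.486,.008,.32],0)"
```

```text
t 0.1 yaw 69.0 q6 -0.12 pos [0.2233 0.5832 0.2052] | turn [-0.01  0.09 -0.  ] shift [-0.0002 -0.     -0.1   ]
t 0.1 yaw 69.0 q6 -0.12 pos [0.2233 0.5832 0.2052] | turn [4.000e-02 9.000e-02 6.904e+01] shift [-0.4433  0.451  -0.1141]
```

Request:
jog_arm --deltas '[[[0,0,0],[0,0,-0.03],0.085],[[0,0,0],[0,0,-0.065],0.085],[[0,0,3],[-0.01,0.01,-0.1],0.085],[[0,0,8],[-0.035,0.035,-0.115],0.085],[[0,0,13],[-0.06,0.06,-0.115],0.085],[[0,0,18],[-0.09,0.09,-0.115],0.085],[[0,0,23],[-0.115,0.115,-0.115],0.085],[[0,0,28],[-0.14,0.14,-0.115],0.085],[[0,0,33],[-0.165,0.17,-0.115],0.085],[[0,0,38],[-0.19,0.195,-0.115],0.085],[[0,0,43],[-0.215,0.22,-0.115],0.085],[[0,0,48],[-0.24,0.245,-0.115],0.085]]'

```text
t: 1.15
tool_pos: [0.3667, 0.2702, 0.3209]
tool_rot: [3.09, 0.567, -0.0]
contact_force: [0.7, 1.0, 0.1]
opening: 0.0851
```

```bash
python3 -c "
from h import *
delta([.486,.008,.32],0)"
```

```text
t 1.1 yaw 20.8 q6 0.11 pos [0.3667 0.2702 0.3209] | turn [ 0.    0.   20.81] shift [0.0184 0.2875 0.0009]
```

Request:
jog_arm --deltas '[[[0,0,3],[0.002,0.03,0],0.085],[[0,0,6],[0.004,0.06,0],0.085],[[0,0,9],[0.006,0.09,0],0.085],[[0,0,12],[0.008,0.12,0],0.085],[[0,0,15],[0.01,0.15,0],0.085],[[0,0,18],[0.012,0.18,0],0.085],[[0,0,20.8],[0.014,0.21,0],0.085],[[0,0,20.8],[0.016,0.24,0],0.085],[[0,0,20.8],[0.017,0.265,0],0.085],[[0,0,20.8],[0.018,0.28,0],0.085],[[0,0,20.8],[0.0184,0.2875,0.001],0.085],[[0,0,20.8],[0.0184,0.2875,0.001],0.085]]'

```text
t: 2.15
tool_pos: [0.487, 0.0091, 0.3194]
tool_rot: [-3.141, -0.003, 0.002]
contact_force: [0.4, 0.5, -1.0]
opening: 0.0852
```

```bash
python3 -c "
from h import *
o,_=snap('wrist','w1');print(o['tool_pos'],o['contact_force'])"
```

```text
[0.48696095 0.00912613 0.3194485 ] [ 0.39745431  0.45634167 -0.96948611]
```

View pics/w1.png

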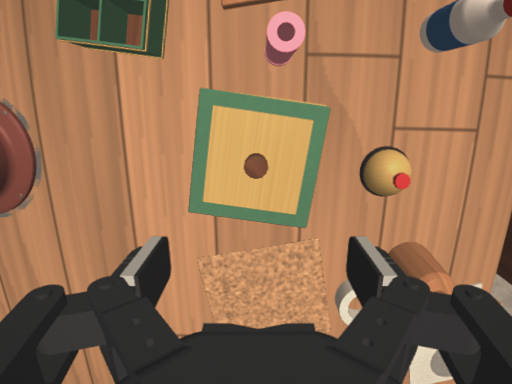

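```bash
python3 -c "
from h import *
np.set_printoptions(precision=4,suppress=True)
o=ctrl.get_obs()
p=pix2('wrist',[(202,89),(329,107),(306,227),(189,212)],.121,o);d=np.roll(p,-1,0)-p
print(p.mean(0),np.linalg.norm(d,axis=1),np.degrees(np.arctan2(d[:,1],d[:,0])))
k=pix2('wrist',[(256,166)],.150,o)[0];print(k)
print('bell',pix2('wrist',[(402,181)],.072,o))
delta([.4865,.0085,.16])
"
```

```text
[0.4846 0.0094 0.121 ] [0.1502 0.1536 0.1534 0.1537] [ -7.6255 -97.6893 172.3821  81.1384]
[0.4843 0.01   0.15  ]
bell [[ 0.694  -0.0266  0.072 ]]
t 2.2 yaw 0.2 q6 -0.14 pos [0.4867 0.0101 0.3196] | turn [-0.03  0.07 -0.  ] shift [0.     0.0017 0.1596]
```

Request:
jog_arm --deltas '[[[0,0,0],[-0.001,0.001,0.02],0.06],[[0,0,0],[-0.0017,0.001,0.05],0.06],[[0,0,0],[-0.0017,0.001,0.08],0.06],[[0,0,0],[-0.0017,0.001,0.11],0.06],[[0,0,0],[-0.0017,0.001,0.135],0.06],[[0,0,0],[-0.0017,0.001,0.155],0.06],[[0,0,0],[-0.0017,0.001,0.17],0.06],[[0,0,0],[-0.0017,0.001,0.18],0.06],[[0,0,0],[-0.0017,0.001,0.188],0.06],[[0,0,0],[-0.0017,0.001,0.193],0.06],[[0,0,0],[-0.0017,0.001,0.195],0.06],[[0,0,0],[-0.0017,0.001,0.195],0.06]]' --squeeze 40

```text
t: 3.2
tool_pos: [0.4854, 0.0093, 0.1255]
tool_rot: [3.142, 0.007, 0.001]
contact_force: [0.2, 0.7, -0.6]
opening: 0.0603
```

Request:
jog_arm --deltas '[[[0,0,0],[0,0,0],0.03],[[0,0,0],[0,0,0],0.02],[[0,0,0],[0,0,0],0.01],[[0,0,0],[0,0,0],0.0],[[0,0,0],[0,0,0],0.0],[[0,0,0],[0,0,0],0.0],[[0,0,0],[0,0,0],0.0],[[0,0,0],[0,0,0],0.0]]' --squeeze 40

```text
t: 3.87
tool_pos: [0.4873, 0.0087, 0.1294]
tool_rot: [3.141, 0.006, 0.008]
contact_force: [-4.6, 0.0, 12.9]
opening: 0.0004
```

```bash
python3 -c "
from h import *
snap('wrist','w2');snap('scene','s2');snap('top','t2')
import cv2
a=cv2.imread('pics/s2.png');cv2.imwrite('pics/s2a.png',cv2.resize(a[100:250,200:400],None,fx=4,fy=4,interpolation=cv2.INTER_CUBIC))
print(ctrl.get_obs())"
```

```text
{'t': 4.0167, 'q': array([-1.34769798e-01, -2.29466841e-01,  2.00757639e+00, -3.91941545e-04,
        1.35846030e+00, -1.38825037e-01]), 'dq': array([-1.25749023e-03,  3.38813084e-04, -1.92870812e-03, -2.59023548e-04,
        2.03075837e-05, -2.68439675e-04]), 'effort': array([-2.37892696e-02, -1.98131204e+01, -3.01802695e+01,  1.54411336e-01,
       -1.11788660e+00,  3.38051705e-04]), 'tool_pos': array([0.48727035, 0.00869139, 0.1294396 ]), 'tool_rot': array([3.14051169, 0.00649596, 0.00773135]), 'contact_force': array([-4.10126483, -0.13253829, 12.66265691]), 'wrist_torque': array([-0.02807866,  0.74645541, -0.02105956]), 'opening': 0.0003010597988644957}
```

View pics/w2.png

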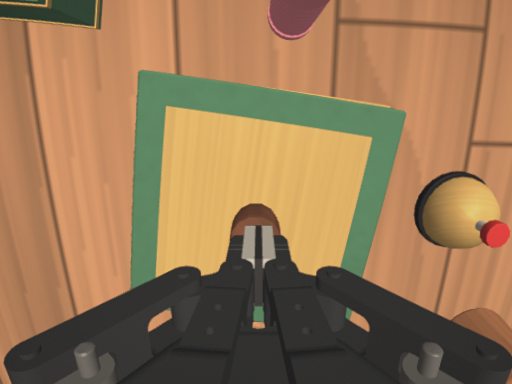

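View pics/s2a.png

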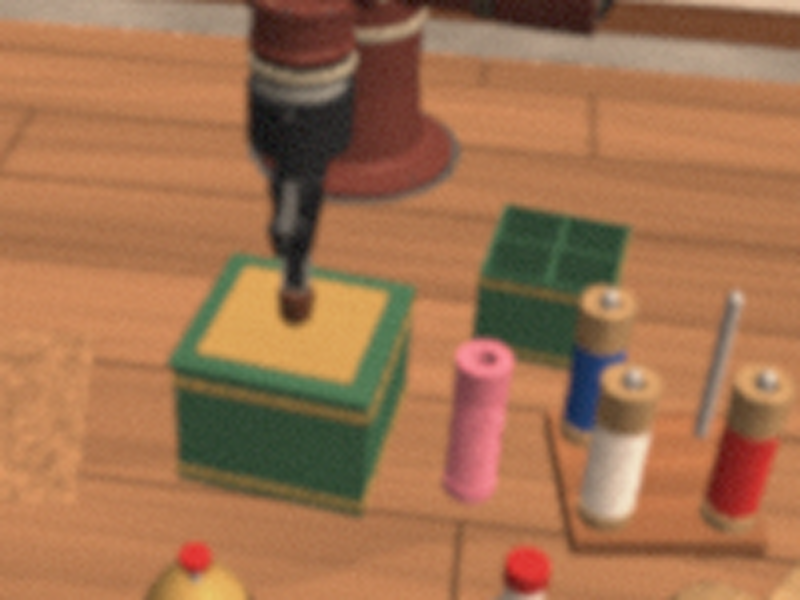

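View pics/t2.png

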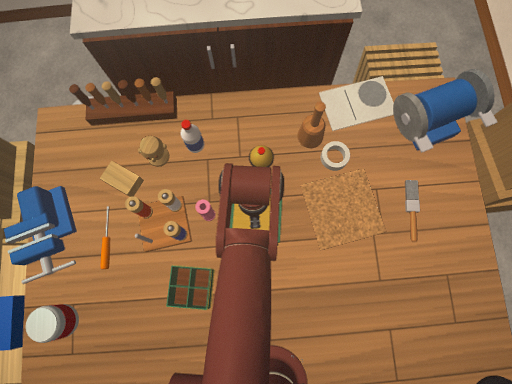

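```bash
python3 -c "
from h import *
np.set_printoptions(precision=4,suppress=True)
o=ctrl.get_obs();print(o['tool_pos'])
print('tcp',proj('wrist',o['tool_pos'],o), 'gp',proj('wrist',o['tool_pos']+[0,0,.019],o),'knobtop',proj('wrist',[.485,.009,.155],o),proj('wrist',[.485,.009,.121],o))
print(pix2('wrist',[(140,70),(405,112)],.121,o),pix2('wrist',[(166,106),(372,137)],.121,o))
print('bell',pix2('wrist',[(495,233)],.072,o))
print(proj('scene',o['tool_pos']),proj('scene',[.485,.009,.155]),proj('top',[.485,.009,.155]))
for n,im,uv in []:pass
"
```

```text
[0.4873 0.0087 0.1294]
tcp [[257.6032 222.8814]] gp [[257.7018 236.4433]] knobtop [[253.3215 241.305 ]] [[253.9104 217.2254]]
[[0.4218 0.0957 0.121 ]
 [0.5722 0.0736 0.121 ]] [[0.4352 0.076  0.121 ]
 [0.554  0.059  0.121 ]]
bell [[ 0.6911 -0.0256  0.072 ]]
[[273.6904 178.3217]] [[274.0457 171.1606]] [[253.0747 211.427 ]]
```

```bash
python3 -c "
import cv2
a=cv2.imread('pics/w2.png');cv2.imwrite('pics/w2a.png',cv2.resize(a[180:330,170:350],None,fx=4,fy=4,interpolation=cv2.INTER_CUBIC))
a=cv2.imread('pics/t2.png');cv2.imwrite('pics/t2a.png',cv2.resize(a[150:270,190:310],None,fx=5,fy=5,interpolation=cv2.INTER_CUBIC))
"
```

```text
(no output)
```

View pics/w2a.png

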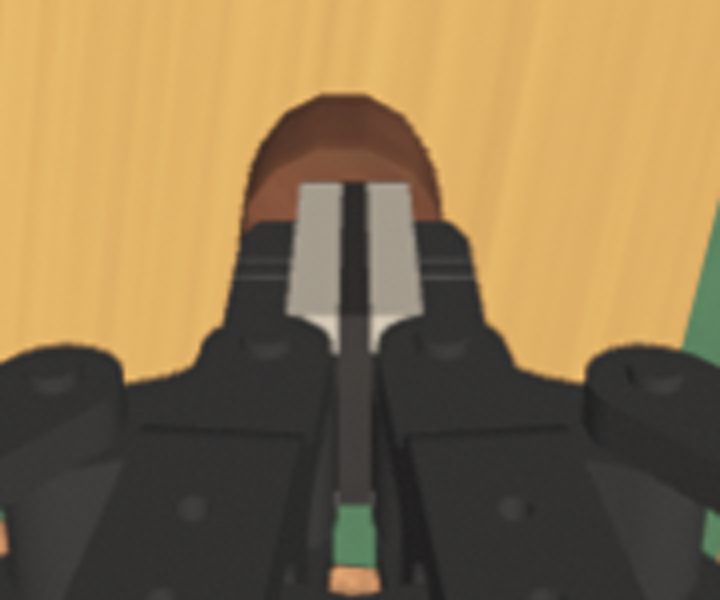

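View pics/t2a.png

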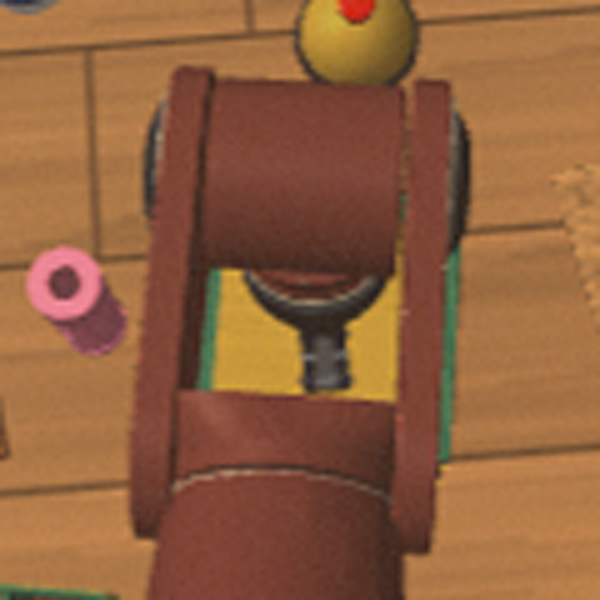

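Request:
jog_arm --deltas '[[[0,0,0],[0,0,0],0.06],[[0,0,0],[0,0,0],0.06],[[0,0,0],[0,0,0],0.06],[[0,0,0],[0,0,0],0.06],[[0,0,0],[0,0,0],0.06]]'

```text
t: 4.43
tool_pos: [0.4846, 0.0092, 0.1245]
tool_rot: [-3.141, -0.007, 0.002]
contact_force: [-0.0, -0.6, 0.9]
opening: 0.0595
```

```bash
python3 -c "
from h import *
o,_=snap('wrist','w3');snap('scene','s3')
import cv2
a=cv2.imread('pics/s3.png');cv2.imwrite('pics/s3a.png',cv2.resize(a[100:250,200:400],None,fx=4,fy=4,interpolation=cv2.INTER_CUBIC))
print(o['tool_pos'],o['contact_force'])"
```

```text
[0.48455171 0.00921122 0.12450355] [-0.01661735 -0.55283676  0.89078817]
```

View pics/w3.png

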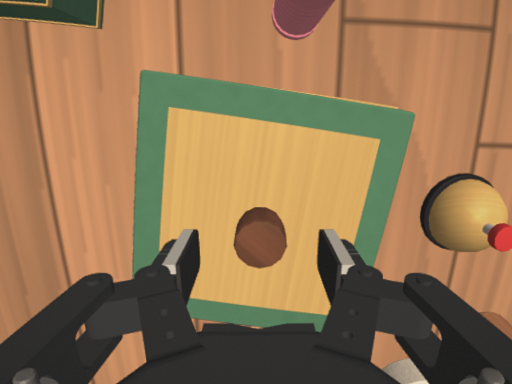

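View pics/s3a.png

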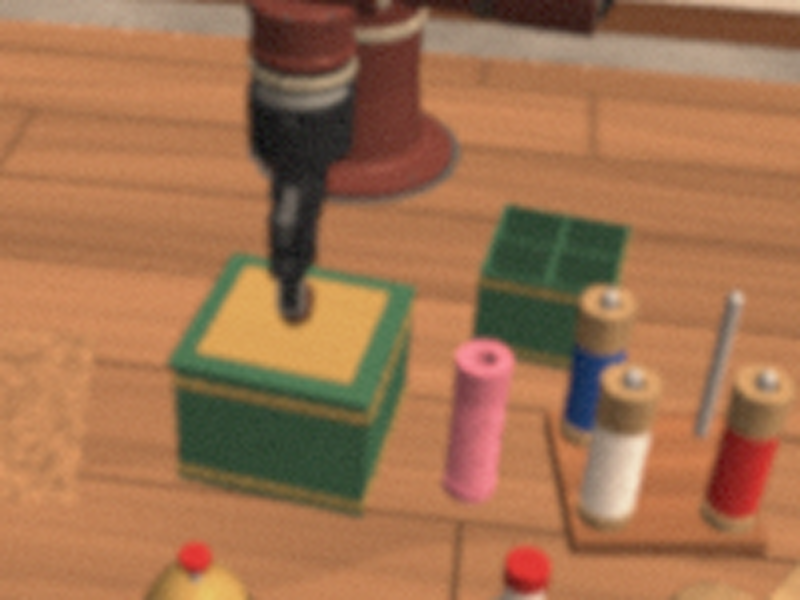

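Request:
jog_arm --deltas '[[[0,0,0],[0.003,0,0],0.05],[[0,0,0],[0.003,0,0],0.04],[[0,0,0],[0.003,0,0],0.035],[[0,0,0],[0.003,0,0],0.03],[[0,0,0],[0.003,0,0],0.025],[[0,0,0],[0.003,0,0],0.025]]' --squeeze 25

```text
t: 5.03
tool_pos: [0.4876, 0.0092, 0.1253]
tool_rot: [3.142, 0.007, -0.003]
contact_force: [-3.6, 0.3, 2.3]
opening: 0.025
```

```bash
python3 -c "
from h import *
o,_=snap('wrist','w4');print(o)"
```

```text
{'t': 5.0333, 'q': array([-1.33761786e-01, -2.18986983e-01,  2.00607046e+00, -2.57299991e-04,
        1.35626811e+00, -1.38023766e-01]), 'dq': array([ 0.00060899, -0.00182392,  0.00208036, -0.00093946, -0.00428528,
       -0.00043861]), 'effort': array([-3.33659432e-02, -2.49143618e+01, -3.59162092e+01,  1.63371270e-01,
       -1.21223755e+00, -1.01515849e-03]), 'tool_pos': array([0.48756484, 0.00918221, 0.12525948]), 'tool_rot': array([ 3.14157335e+00,  6.78106061e-03, -2.79092365e-03]), 'contact_force': array([-3.57662968,  0.26132542,  2.30111751]), 'wrist_torque': array([-0.00187186,  0.78933819,  0.07655604]), 'opening': 0.025017228702712724}
```

View pics/w4.png

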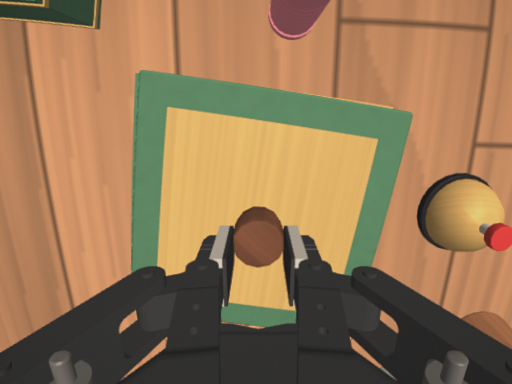

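```bash
python3 -c "
from h import *
np.set_printoptions(precision=1,suppress=True)
for z in (.115,.125,.135,.145,.155): print(z,((proj('scene',[[.4846+.036,.0092,z],[.487,.009,z]])-[200,100])*4))
o=ctrl.get_obs()
for z in (.125,.135,.145,.155): print(z,proj('wrist',[[.4876+s,.0092+y,z] for s in(-.0125,.0125) for y in (.011,)],o))
snap('scene','s4')
import cv2
a=cv2.imread('pics/s4.png');cv2.imwrite('pics/s4a.png',cv2.resize(a[130:200,230:330],None,fx=8,fy=8,interpolation=cv2.INTER_CUBIC))
a=cv2.imread('pics/w4.png');cv2.imwrite('pics/w4a.png',cv2.resize(a[180:330,170:350],None,fx=4,fy=4,interpolation=cv2.INTER_CUBIC))
"
```

```text
0.115 [[288.4 354.4]
 [294.9 328. ]]
0.125 [[288.6 344. ]
 [295.1 317.7]]
0.135 [[288.8 333.5]
 [295.3 307.3]]
0.145 [[289.  322.9]
 [295.6 296.8]]
0.155 [[289.2 312.1]
 [295.8 286.1]]
0.125 [[236.2 205. ]
 [278.9 205.2]]
0.135 [[234.9 210.9]
 [280.1 211.1]]
0.145 [[233.5 217.5]
 [281.4 217.7]]
0.155 [[231.8 224.9]
 [282.8 225.1]]
```

View pics/s4a.png

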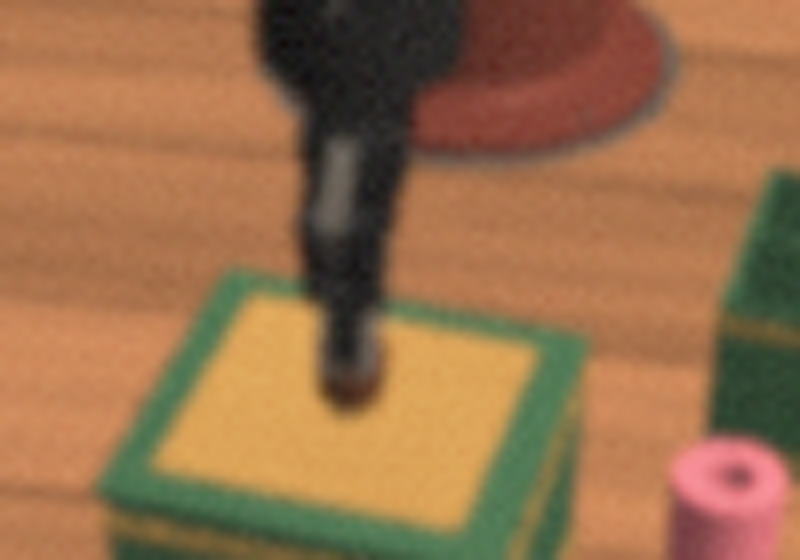

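View pics/w4a.png

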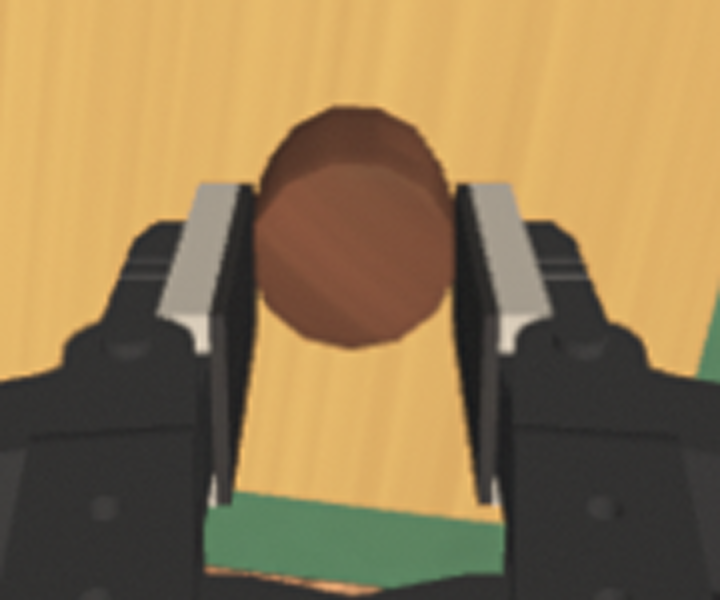

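Request:
jog_arm --deltas '[[[0,0,0],[0,0,0],0.04],[[0,0,0],[0,0,0],0.045],[[0,0,0],[0,0,0],0.045],[[0,0,0],[0,0,0.002],0.045],[[0,0,0],[0,0,0.004],0.045],[[0,0,0],[0,0,0.006],0.045],[[0,0,0],[0,0,0.006],0.045]]'

```text
t: 5.72
tool_pos: [0.4878, 0.0092, 0.1184]
tool_rot: [-3.141, -0.007, 0.002]
contact_force: [-0.1, -0.4, -1.1]
opening: 0.045
```

Request:
jog_arm --deltas '[[[0,0,0],[0,0,0.002],0.045],[[0,0,0],[0,0,0.004],0.045],[[0,0,0],[0,0,0.006],0.045],[[0,0,0],[0,0,0.006],0.045]]'

```text
t: 6.05
tool_pos: [0.4878, 0.0092, 0.1126]
tool_rot: [-3.141, -0.007, 0.001]
contact_force: [-0.2, -0.2, -0.0]
opening: 0.045
```

```bash
python3 -c "
from h import *
o,_=snap('wrist','w5');print(o['contact_force'],o['tool_pos'])"
```

```text
[-0.19944465 -0.22700629 -0.03811144] [0.4878417  0.00919759 0.11258943]
```

View pics/w5.png

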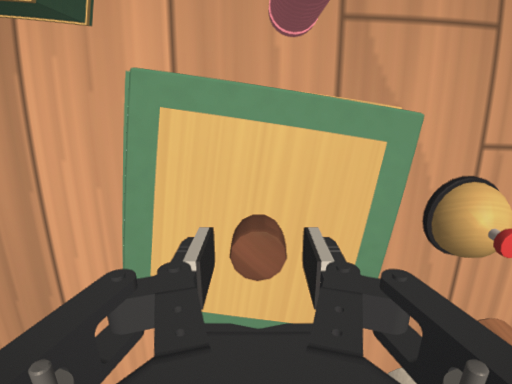

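Request:
jog_arm --deltas '[[[0,0,0],[0,0,0.002],0.045],[[0,0,0],[0,0,0.004],0.045],[[0,0,0],[0,0,0.006],0.045],[[0,0,0],[0,0,0.008],0.045],[[0,0,0],[0,0,0.008],0.045]]'

```text
t: 6.52
tool_pos: [0.4878, 0.0092, 0.1045]
tool_rot: [-3.141, -0.007, 0.002]
contact_force: [-1.2, -0.1, -0.3]
opening: 0.0453
```

Request:
jog_arm --deltas '[[[0,0,0],[0,0,0],0.035],[[0,0,0],[0,0,0],0.03],[[0,0,0],[0,0,0],0.025],[[0,0,0],[0,0,0],0.02],[[0,0,0],[0,0,0],0.02],[[0,0,0],[0,0,0],0.02]]' --squeeze 30

```text
t: 7.02
tool_pos: [0.4882, 0.0091, 0.1054]
tool_rot: [3.142, 0.007, -0.0]
contact_force: [-1.2, -0.8, 2.3]
opening: 0.0267
```

Request:
jog_arm --deltas '[[[0,0,0],[0,0,0],0.015],[[0,0,0],[0,0,-0.003],0.015],[[0,0,0],[0,0,-0.01],0.015],[[0,0,0],[0,0,-0.02],0.015],[[0,0,0],[0,0,-0.035],0.015],[[0,0,0],[0,0,-0.05],0.015],[[0,0,0],[0,0,-0.06],0.015],[[0,0,0],[0,0,-0.06],0.015]]' --squeeze 45

```text
t: 7.68
tool_pos: [0.4901, 0.009, 0.1687]
tool_rot: [3.141, 0.007, 0.009]
contact_force: [-0.1, 0.2, -3.0]
opening: 0.0262
```

```bash
python3 -c "
from h import *
o,_=snap('wrist','w6');snap('scene','s6');print(o['contact_force'],o['tool_pos'],o['opening'],o['wrist_torque']);delta([.504,-.28,.1])"
```

```text
[-0.06169215  0.18890288 -2.97140055] [0.49007868 0.00895139 0.16870369] 0.026163151129887034 [ 0.01725682 -0.03913539 -0.00292605]
t 7.8 yaw 0.2 q6 -0.14 pos [0.4884 0.0091 0.1656] | turn [ 0.01 -0.05 -0.  ] shift [0.0143 0.2892 0.0656]
```

View pics/w6.png

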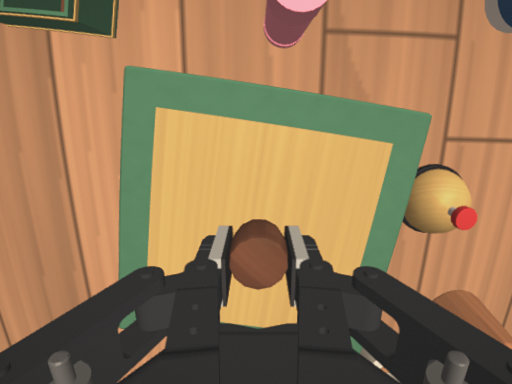

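View pics/s6.png

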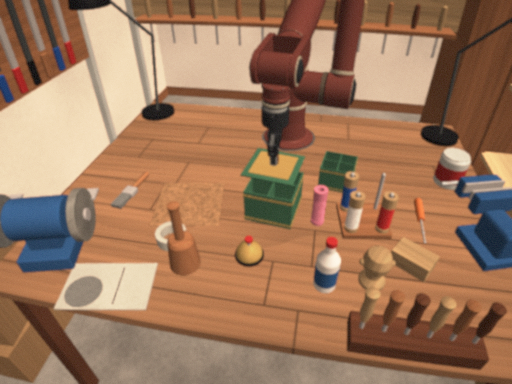

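Request:
jog_arm --deltas '[[[0,0,0],[0.0,0.005,0],0.015],[[0,0,0],[0.001,0.02,0],0.015],[[0,0,0],[0.002,0.045,0],0.015],[[0,0,0],[0.004,0.08,0],0.015],[[0,0,0],[0.006,0.115,0],0.015],[[0,0,0],[0.008,0.15,0],0.015],[[0,0,0],[0.01,0.185,0],0.015],[[0,0,0],[0.011,0.22,0],0.015],[[0,0,0],[0.012,0.25,0],0.015],[[0,0,0],[0.013,0.272,0],0.015],[[0,0,0],[0.014,0.285,0],0.015],[[0,0,0],[0.0143,0.2892,0],0.015]]'

```text
t: 8.78
tool_pos: [0.5029, -0.2817, 0.1639]
tool_rot: [-3.141, -0.003, 0.003]
contact_force: [-0.3, 0.8, -2.4]
opening: 0.0262
```

Request:
jog_arm --deltas '[[[0,0,0],[0,0,0.005],0.015],[[0,0,0],[0,0,0.015],0.015],[[0,0,0],[0,0,0.035],0.015],[[0,0,0],[0,0,0.055],0.015],[[0,0,0],[0,0,0.075],0.015],[[0,0,0],[0,0,0.095],0.015],[[0,0,0],[0,0,0.115],0.015],[[0,0,0],[0,0,0.132],0.015],[[0,0,0],[0,0,0.145],0.015],[[0,0,0],[0,0,0.155],0.015],[[0,0,0],[0,0,0.158],0.015],[[0,0,0],[0,0,0.158],0.015]]'

```text
t: 9.78
tool_pos: [0.5033, -0.2791, 0.0063]
tool_rot: [-3.141, -0.008, 0.002]
contact_force: [-0.8, -1.2, -2.2]
opening: 0.0259
```

```bash
python3 -c "
from h import *
o,_=snap('wrist','w7');snap('top','t7');print(o['contact_force'],o['tool_pos'],o['opening'])"
```

```text
[-0.76541694 -1.20477867 -2.18689069] [ 0.50327548 -0.27908065  0.00625954] 0.02591007250595213
```

View pics/w7.png

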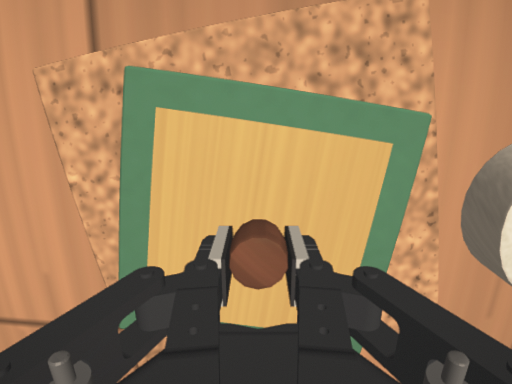

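View pics/t7.png

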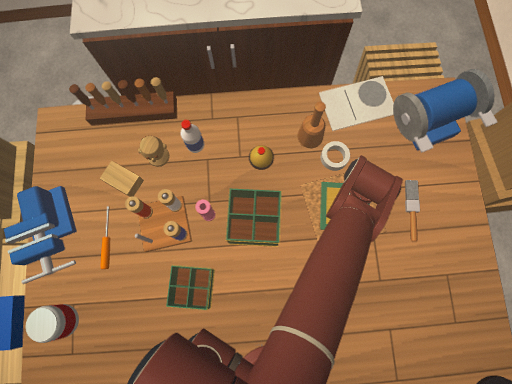

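Over the mat. Lower the rest slowly.

Request:
jog_arm --deltas '[[[0,0,0],[0,0,0.003],0.015],[[0,0,0],[0,0,0.006],0.015],[[0,0,0],[0,0,0.008],0.015],[[0,0,0],[0,0,0.008],0.015]]'

```text
t: 10.22
tool_pos: [0.5034, -0.2799, -0.0011]
tool_rot: [-3.141, -0.006, 0.001]
contact_force: [-0.8, 0.5, -2.4]
opening: 0.0261
```

Request:
jog_arm --deltas '[[[0,0,0],[0,0,0.002],0.015],[[0,0,0],[0,0,0.004],0.015],[[0,0,0],[0,0,0.004],0.015]]'

```text
t: 10.47
tool_pos: [0.5034, -0.2798, -0.0053]
tool_rot: [-3.141, -0.007, 0.001]
contact_force: [0.5, 0.1, -3.6]
opening: 0.0262
```

Request:
jog_arm --deltas '[[[0,0,0],[0,0,0.001],0.015],[[0,0,0],[0,0,0.002],0.015],[[0,0,0],[0,0,0.002],0.015]]'

```text
t: 10.72
tool_pos: [0.5036, -0.2799, -0.0055]
tool_rot: [-3.141, -0.007, 0.002]
contact_force: [-4.7, 2.8, 6.8]
opening: 0.0261
```

Request:
jog_arm --deltas '[[[0,0,0],[0,0,0.001],0.015],[[0,0,0],[0,0,0.002],0.015],[[0,0,0],[0,0,0.002],0.015]]'

```text
t: 10.97
tool_pos: [0.5036, -0.2799, -0.0056]
tool_rot: [-3.14, -0.007, 0.004]
contact_force: [-10.5, 7.2, 17.7]
opening: 0.026
```

Request:
jog_arm --deltas '[[[0,0,0],[0,0,-0.003],0.015],[[0,0,0],[0,0,-0.003],0.03],[[0,0,0],[0,0,-0.003],0.045],[[0,0,0],[0,0,-0.003],0.055],[[0,0,0],[0,0,-0.003],0.055],[[0,0,0],[0,0,-0.02],0.055],[[0,0,0],[0,0,-0.05],0.055],[[0,0,0],[0,0,-0.085],0.055],[[0,0,0],[0,0,-0.125],0.06],[[0,0,0],[0,0,-0.165],0.06],[[0,0,0],[0,0,-0.205],0.06],[[0,0,0],[0,0,-0.24],0.06]]'

```text
t: 11.97
tool_pos: [0.504, -0.2801, 0.2341]
tool_rot: [3.14, 0.007, 0.003]
contact_force: [0.2, -0.4, 0.7]
opening: 0.0599
```

```bash
python3 -c "
from h import *
o,_=snap('wrist','w8');print(o['contact_force'],o['tool_pos'],o['opening']);delta([.49,.15,.33],0)"
```

```text
[ 0.16505049 -0.38879218  0.65828439] [ 0.50395977 -0.28014089  0.23413116] 0.059906750040421314
t 12.0 yaw 0.2 q6 -0.64 pos [ 0.507  -0.2824  0.243 ] | turn [ 0.51 -0.7   0.25] shift [-0.0141 -0.4316 -0.091 ]
```

View pics/w8.png

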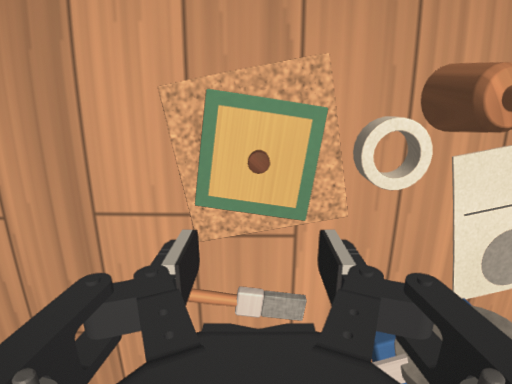

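Request:
jog_arm --deltas '[[[0,0,0],[0,-0.01,-0.02],0.06],[[0,0,0],[-0.002,-0.03,-0.05],0.06],[[0,0,0],[-0.004,-0.06,-0.08],0.06],[[0,0,0],[-0.006,-0.095,-0.09],0.06],[[0,0,0],[-0.009,-0.13,-0.09],0.06],[[0,0,0],[-0.012,-0.165,-0.09],0.06],[[0,0,0],[-0.014,-0.2,-0.09],0.06],[[0,0,0],[-0.014,-0.225,-0.09],0.06],[[0,0,0],[-0.014,-0.24,-0.09],0.06],[[0,0,0],[-0.014,-0.24,-0.09],0.06],[[0,0,0],[-0.014,-0.24,-0.09],0.06]]'

```text
t: 12.93
tool_pos: [0.4887, -0.0396, 0.3209]
tool_rot: [3.141, 0.009, -0.0]
contact_force: [0.5, 0.0, -0.8]
opening: 0.0604
```

```bash
python3 -c "
from h import *
o,_=snap('wrist','w9');print(o['contact_force'],list(o['tool_pos']),list(o['tool_rot']));
delta([.49,.21,.34],0)"
```

```text
[ 0.54867695  0.03947358 -0.78708558] [np.float64(0.48870551600561957), np.float64(-0.039643442107178656), np.float64(0.32086833453278535)] [np.float64(3.141116041908022), np.float64(0.00917968912498037), np.float64(-0.0002354526660967866)]
t 13.0 yaw 0.3 q6 -0.24 pos [ 0.4887 -0.0403  0.3209] | turn [0.02 0.02 0.26] shift [ 0.0024 -0.2503 -0.0192]
```

View pics/w9.png

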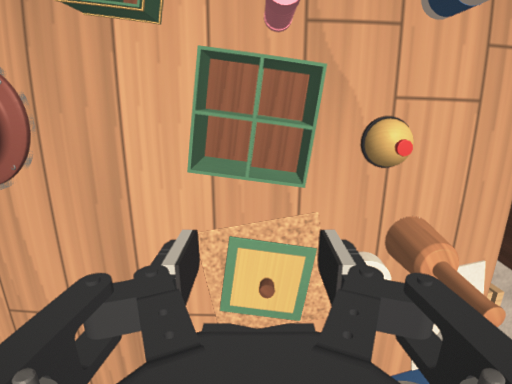

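```bash
python3 -c "
from h import *
np.set_printoptions(precision=4,suppress=True)
o=ctrl.get_obs()
p=pix2('wrist',[(199,46),(326,65),(304,186),(189,170)],.115,o);d=np.roll(p,-1,0)-p
print(p.mean(0),np.linalg.norm(d,axis=1),np.degrees(np.arctan2(d[:,1],d[:,0])))
print(pix2('wrist',[(254.5,118)],.115,o))
B=lambda L:[(210+(u-1.5)/4,130+(v-1.5)/4) for u,v in L]
import cv2
a=cv2.imread('pics/t7.png');cv2.imwrite('pics/t7a.png',cv2.resize(a[170:260,210:300],None,fx=6,fy=6,interpolation=cv2.INTER_CUBIC))
a=cv2.imread('pics/w9.png');cv2.imwrite('pics/w9a.png',cv2.resize(a[30:200,170:340],None,fx=3.5,fy=3.5,interpolation=cv2.INTER_CUBIC))
"
```

```text
[0.4843 0.0097 0.115 ] [0.1489 0.1479 0.1478 0.1477] [ -7.845  -97.7325 172.0498  82.6709]
[[0.4843 0.0112 0.115 ]]
```

View pics/t7a.png

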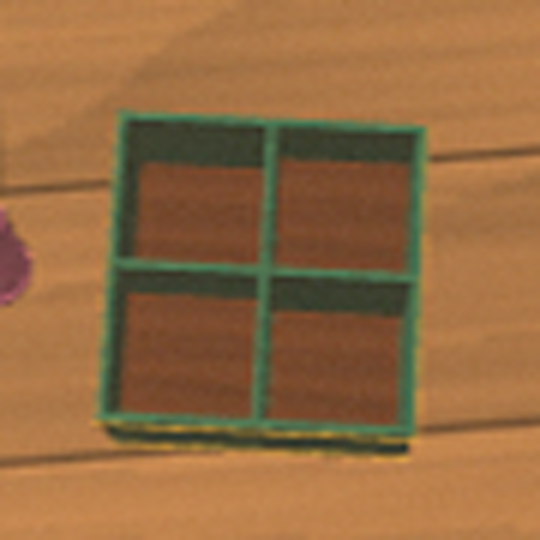

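View pics/w9a.png

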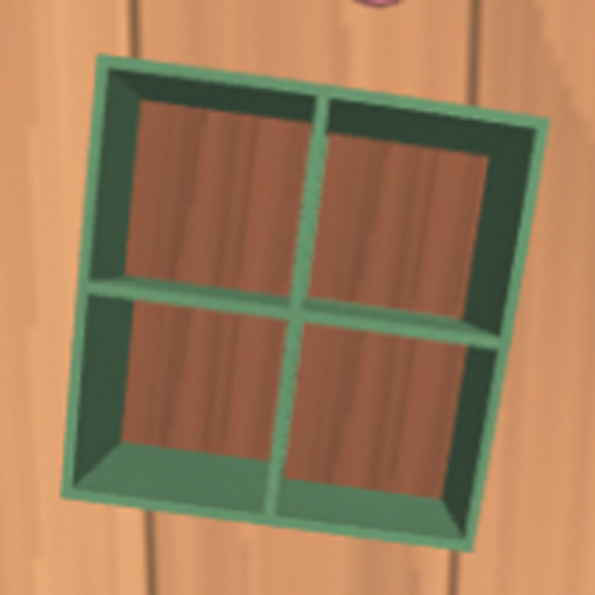

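Request:
jog_arm --deltas '[[[0,0,0],[0,-0.01,-0.005],0.06],[[0,0,0],[0,-0.03,-0.01],0.06],[[0,0,0],[0,-0.065,-0.015],0.06],[[0,0,0],[0,-0.1,-0.02],0.06],[[0,0,0],[0.001,-0.135,-0.02],0.06],[[0,0,0],[0.002,-0.17,-0.02],0.06],[[0,0,0],[0.002,-0.205,-0.02],0.06],[[0,0,0],[0.002,-0.235,-0.02],0.06],[[0,0,0],[0.002,-0.25,-0.02],0.06],[[0,0,0],[0.002,-0.25,-0.02],0.06],[[0,0,0],[0.002,-0.25,-0.02],0.06]]'

```text
t: 13.9
tool_pos: [0.4898, 0.21, 0.3412]
tool_rot: [3.141, 0.007, -0.001]
contact_force: [-0.2, -0.1, 0.2]
opening: 0.0601
```

```bash
python3 -c "
from h import *
o,_=snap('wrist','w10');print(o['contact_force'],list(o['tool_pos']))
import cv2
a=cv2.imread('pics/w10.png');cv2.imwrite('pics/w10a.png',cv2.resize(a[0:230,130:390],None,fx=3,fy=3,interpolation=cv2.INTER_CUBIC)[:600])
"
```

```text
[-0.17975466 -0.12168634  0.15490731] [np.float64(0.4898413544382473), np.float64(0.2100354625088374), np.float64(0.34117721920595767)]
```

View pics/w10a.png

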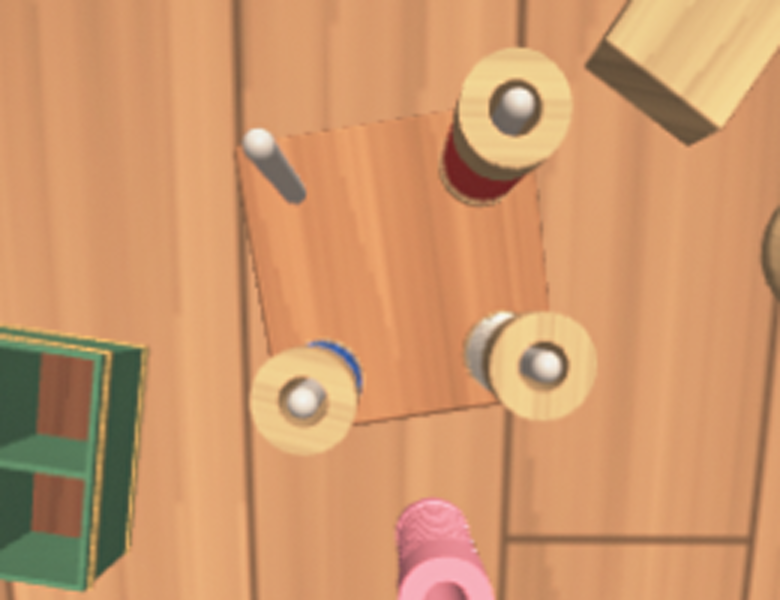

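```bash
python3 -c "
from h import *
np.set_printoptions(precision=4,suppress=True)
o=ctrl.get_obs()
for n,u,v,z in [('white',543,366,.15),('red',515,108,.15),('blue',303,401,.15),('empty',258,143,.158)]:
  print(n,pix2('wrist',[(130+(u-1)/3,(v-1)/3)],z,o)[0],pix2('wrist',[(130+(u-1)/3,(v-1)/3)],z-.01,o)[0])
"
```

```text
white [0.5513 0.2577 0.15  ] [0.553  0.2571 0.14  ]
red [0.5372 0.3512 0.15  ] [0.5385 0.3532 0.14  ]
blue [0.4577 0.2438 0.15  ] [0.4568 0.2428 0.14  ]
empty [0.4438 0.3374 0.158 ] [0.4425 0.3391 0.148 ]
```

Request:
jog_arm --deltas '[[[0,0,2],[-0.01,-0.01,0.005],0.07],[[0,0,5],[-0.022,-0.023,0.02],0.07],[[0,0,8],[-0.03,-0.031,0.045],0.07],[[0,0,8],[-0.0323,-0.0335,0.075],0.07],[[0,0,8],[-0.0323,-0.0335,0.105],0.07],[[0,0,8],[-0.0323,-0.0335,0.135],0.07],[[0,0,8],[-0.0323,-0.0335,0.16],0.07],[[0,0,8],[-0.0323,-0.0335,0.18],0.07],[[0,0,8],[-0.0323,-0.0335,0.19],0.07],[[0,0,8],[-0.0323,-0.0335,0.2],0.07],[[0,0,8],[-0.0323,-0.0335,0.2],0.07]]'

```text
t: 14.87
tool_pos: [0.4567, 0.2422, 0.1397]
tool_rot: [3.133, -0.215, -0.004]
contact_force: [0.4, 0.3, -0.1]
opening: 0.0701
```

```bash
python3 -c "
from h import *
o,_=snap('wrist','w11');print(o['contact_force'],list(o['tool_pos']),list(o['tool_rot']))
delta([.4575,.2435,.104],-8)
print(proj('wrist',[[.4575,.2435,.15]],o))
"
```

```text
[ 0.42543157  0.30968521 -0.09068932] [np.float64(0.45671504154845294), np.float64(0.24220596773780045), np.float64(0.13967953021204535)] [np.float64(3.1330753640056948), np.float64(-0.2148075462114944), np.float64(-0.003574232860892826)]
t 14.9 yaw -7.8 q6 0.48 pos [0.4574 0.2427 0.1411] | turn [0.02 0.02 0.17] shift [ 0.     -0.0008  0.0371]
[[258.48349922 227.70081202]]
```

View pics/w11.png

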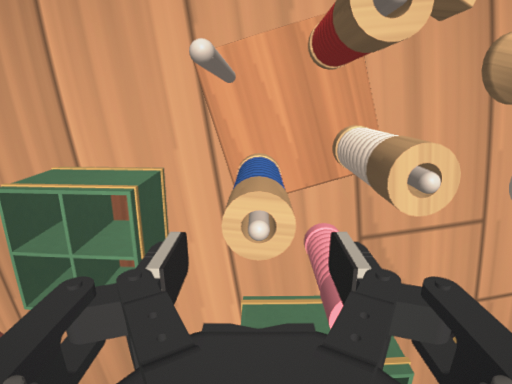

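Request:
jog_arm --deltas '[[[0,0,0],[0,0,0.008],0.065],[[0,0,0],[0,0,0.016],0.065],[[0,0,0],[0,0,0.024],0.065],[[0,0,0],[0,0,0.031],0.06],[[0,0,0],[0,0,0.035],0.06],[[0,0,0],[0,-0.0005,0.037],0.055],[[0,0,0],[0,-0.0005,0.037],0.055]]'

```text
t: 15.5
tool_pos: [0.4568, 0.2438, 0.1034]
tool_rot: [3.134, -0.212, -0.002]
contact_force: [-0.2, 0.0, -0.3]
opening: 0.0548
```

Request:
jog_arm --deltas '[[[0,0,0],[0,0,0],0.05],[[0,0,0],[0,0,0],0.045],[[0,0,0],[0,0,0],0.04],[[0,0,0],[0,0,0],0.035],[[0,0,0],[0,0,0],0.03],[[0,0,0],[0,0,0],0.03]]' --squeeze 35

```text
t: 16.0
tool_pos: [0.4577, 0.2441, 0.105]
tool_rot: [-3.134, 0.212, -0.002]
contact_force: [-0.4, -0.1, 3.8]
opening: 0.0406
```

```bash
python3 -c "
from h import *
o,_=snap('wrist','w12');snap('scene','s12');print(o['contact_force'],list(o['tool_pos']),o['opening'])
import cv2
a=cv2.imread('pics/s12.png');cv2.imwrite('pics/s12a.png',cv2.resize(a[110:260,290:430],None,fx=4,fy=4,interpolation=cv2.INTER_CUBIC))
"
```

```text
[-0.42541472 -0.0593604   3.83608653] [np.float64(0.4577471686767459), np.float64(0.24405379105571456), np.float64(0.1049805080900704)] 0.040556824538386604
```

View pics/s12a.png

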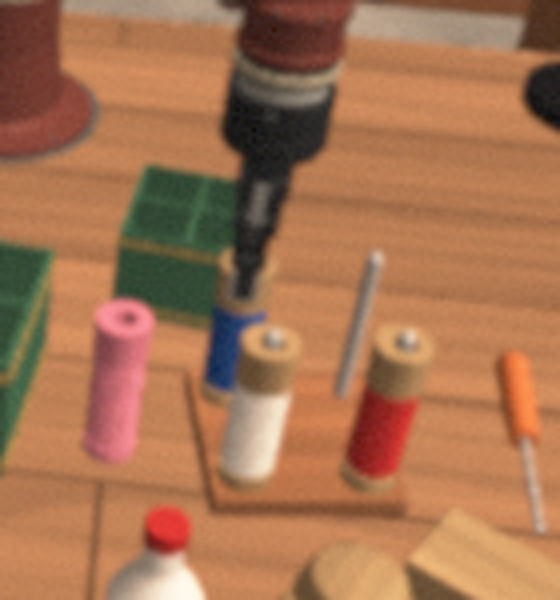

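View pics/w12.png

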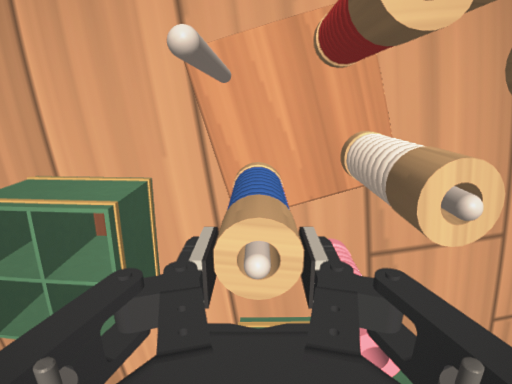

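Request:
jog_arm --deltas '[[[0,0,0],[0,0,-0.003],0.03],[[0,0,0],[0,0,-0.01],0.03],[[0,0,0],[0,0,-0.025],0.03],[[0,0,0],[0,0,-0.045],0.03],[[0,0,0],[0,0,-0.067],0.03],[[0,0,0],[0,0,-0.09],0.03],[[0,0,0],[0,0,-0.115],0.03],[[0,0,0],[0,0,-0.14],0.03],[[0,0,0],[0,0,-0.16],0.03],[[0,0,0],[0,0,-0.18],0.03],[[0,0,0],[0,0,-0.19],0.03],[[0,0,0],[0,0,-0.195],0.03]]'

```text
t: 17.1
tool_pos: [0.4578, 0.244, 0.3012]
tool_rot: [-3.133, 0.213, -0.004]
contact_force: [0.5, 0.7, -0.9]
opening: 0.0409
```

```bash
python3 -c "
from h import *
o,_=snap('scene','s13');print(o['contact_force'],list(o['tool_pos']),o['opening'],o['wrist_torque'])
delta([.4422,-.0215,.3],-8,o)
"
```

```text
[ 0.4709023   0.72073993 -0.88457639] [np.float64(0.45777164562091627), np.float64(0.2439664116973272), np.float64(0.30116700355238596)] 0.040888893547496356 [ 0.00665353 -0.07974047  0.04213426]
t 17.1 yaw -7.8 q6 0.48 pos [0.4578 0.244  0.3012] | turn [-0.07 -0.14  0.24] shift [0.0204 0.2651 0.0009]
```

View pics/s13.png

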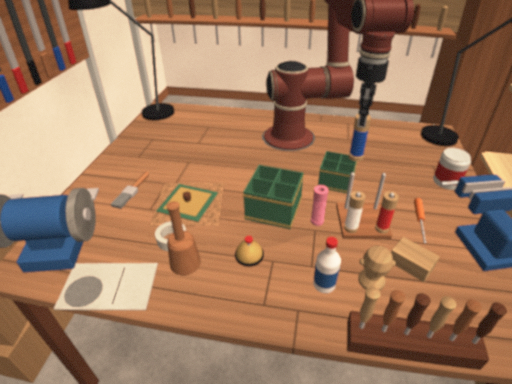

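Request:
jog_arm --deltas '[[[0,0,0],[0.0,0.005,0],0.03],[[0,0,0],[0.001,0.018,0],0.03],[[0,0,0],[0.003,0.04,0],0.03],[[0,0,0],[0.005,0.07,0],0.03],[[0,0,0],[0.008,0.102,0],0.03],[[0,0,0],[0.011,0.135,0],0.03],[[0,0,0],[0.014,0.168,0],0.03],[[0,0,0],[0.016,0.2,0],0.03],[[0,0,0],[0.018,0.228,0],0.03],[[0,0,0],[0.0195,0.249,0],0.03],[[0,0,0],[0.0204,0.261,0],0.03],[[0,0,0],[0.0204,0.2651,0],0.03]]'

```text
t: 18.15
tool_pos: [0.4404, -0.0239, 0.2973]
tool_rot: [3.134, -0.218, -0.005]
contact_force: [0.0, 1.1, -0.8]
opening: 0.0405
```

Request:
jog_arm --deltas '[[[0,0,0],[0,0,0.003],0.03],[[0,0,0],[0,0,0.01],0.03],[[0,0,0],[0,0,0.025],0.03],[[0,0,0],[0,0,0.042],0.03],[[0,0,0],[0,0,0.06],0.03],[[0,0,0],[0,0,0.075],0.03],[[0,0,0],[0,0,0.085],0.03],[[0,0,0],[0,0,0.09],0.03],[[0,0,0],[0,0,0.09],0.03]]'

```text
t: 18.9
tool_pos: [0.4408, -0.0209, 0.2074]
tool_rot: [-3.134, 0.211, 0.005]
contact_force: [-0.1, -0.4, -1.5]
opening: 0.0405
```

```bash
python3 -c "
from h import *
o,_=snap('wrist','w14');snap('scene','s14');snap('top','t14');print(o['contact_force'],list(o['tool_pos']),o['opening'],o['wrist_torque'])
import cv2
a=cv2.imread('pics/s14.png');cv2.imwrite('pics/s14a.png',cv2.resize(a[110:260,200:350],None,fx=4,fy=4,interpolation=cv2.INTER_CUBIC))
"
```

```text
[-0.12900241 -0.35167378 -1.54010267] [np.float64(0.4408154077604996), np.float64(-0.020876660289887734), np.float64(0.20742852928948527)] 0.040543897523854004 [ 0.00953793 -0.00209474 -0.01705274]
```

View pics/w14.png

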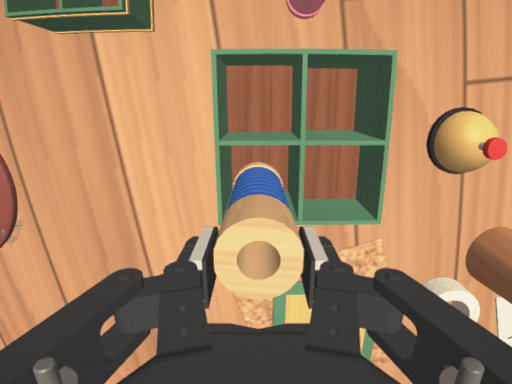

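View pics/s14a.png

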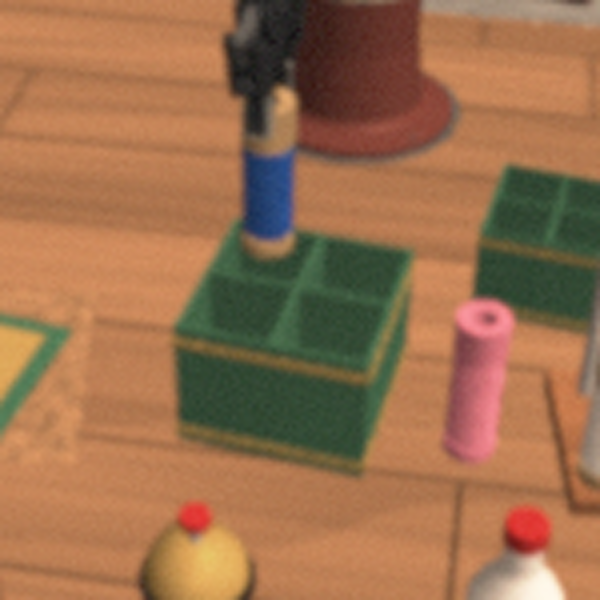

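```bash
python3 -c "
from h import *
np.set_printoptions(precision=4,suppress=True)
o=ctrl.get_obs();print(o['tool_pos'])
for z in (.115,.105): print(pix2('wrist',[(303,138)],z,o))
p=pix2('wrist',[(214,49),(397,51)],.115,o);print(p,np.linalg.norm(p[0]-p[1]))
print(proj('wrist',[o['tool_pos']+[0,0,-.084]],o))
print(proj('scene',[.4408,-.0209,.125]),proj('scene',[.4422,-.0215,.115]))
print(pix2('scene',[(200+(303+101)/8,110+(275+240)/8)],.115))
"
```

```text
[ 0.4423 -0.0215  0.2103]
[[0.4866 0.0125 0.115 ]]
[[0.4879 0.0112 0.105 ]]
[[0.4225 0.0942 0.115 ]
 [0.5715 0.0741 0.115 ]] 0.1503722286051255
[[257.5731 185.7598]]
[[266.7563 169.9531]] [[266.4853 172.7185]]
[[ 0.46   -0.0704  0.115 ]]
```

Request:
jog_arm --deltas '[[[0,0,0],[0.001,0,0.004],0.03],[[0,0,0],[0.001,0,0.012],0.03],[[0,0,0],[0.001,0,0.022],0.03],[[0,0,0],[0.001,0,0.032],0.03],[[0,0,0],[0.001,0,0.042],0.03],[[0,0,0],[0.001,0,0.05],0.03],[[0,0,0],[0.001,0,0.057],0.03],[[0,0,0],[0.001,0,0.062],0.03],[[0,0,0],[0.001,0,0.062],0.03],[[0,0,0],[0.001,0,0.062],0.03]]'

```text
t: 19.88
tool_pos: [0.4426, -0.0217, 0.147]
tool_rot: [-3.134, 0.213, 0.001]
contact_force: [0.1, 0.1, -1.3]
opening: 0.0408
```

Request:
jog_arm --deltas '[[[0,0,0],[0,0,0.0015],0.03],[[0,0,0],[0,0,0.003],0.03],[[0,0,0],[0,0,0.0045],0.03],[[0,0,0],[0,0,0.006],0.03],[[0,0,0],[0,0,0.006],0.03]]'

```text
t: 20.3
tool_pos: [0.4425, -0.0217, 0.1409]
tool_rot: [-3.134, 0.213, 0.001]
contact_force: [1.0, 0.1, -0.6]
opening: 0.0404
```

Request:
jog_arm --deltas '[[[0,0,0],[0,0,0.0015],0.03],[[0,0,0],[0,0,0.003],0.03],[[0,0,0],[0,0,0.0045],0.03],[[0,0,0],[0,0,0.006],0.03],[[0,0,0],[0,0,0.006],0.03]]'

```text
t: 20.72
tool_pos: [0.4424, -0.0217, 0.1347]
tool_rot: [-3.134, 0.213, 0.001]
contact_force: [0.4, 0.1, -0.7]
opening: 0.0409
```

Request:
jog_arm --deltas '[[[0,0,0],[0,0,0.0015],0.03],[[0,0,0],[0,0,0.003],0.03],[[0,0,0],[0,0,0.0045],0.03],[[0,0,0],[0,0,0.006],0.03],[[0,0,0],[0,0,0.006],0.03]]'

```text
t: 21.13
tool_pos: [0.4424, -0.0217, 0.1287]
tool_rot: [-3.134, 0.213, 0.001]
contact_force: [-1.0, 0.8, -1.6]
opening: 0.0402
```

Request:
jog_arm --deltas '[[[0,0,0],[0,0,0.0015],0.03],[[0,0,0],[0,0,0.003],0.03],[[0,0,0],[0,0,0.0045],0.03],[[0,0,0],[0,0,0.0045],0.03]]'

```text
t: 21.47
tool_pos: [0.4425, -0.0217, 0.1243]
tool_rot: [-3.134, 0.213, 0.001]
contact_force: [-0.2, -0.0, -1.2]
opening: 0.0405
```

Request:
jog_arm --deltas '[[[0,0,0],[0,0,0.0015],0.03],[[0,0,0],[0,0,0.003],0.03],[[0,0,0],[0,0,0.0045],0.03],[[0,0,0],[0,0,0.0045],0.03]]'

```text
t: 21.8
tool_pos: [0.4425, -0.0217, 0.1198]
tool_rot: [-3.134, 0.213, 0.001]
contact_force: [-0.2, 0.5, -1.0]
opening: 0.0407
```

Request:
jog_arm --deltas '[[[0,0,0],[0,0,0.0015],0.03],[[0,0,0],[0,0,0.003],0.03],[[0,0,0],[0,0,0.003],0.03]]'

```text
t: 22.05
tool_pos: [0.4425, -0.0217, 0.1168]
tool_rot: [-3.134, 0.213, 0.001]
contact_force: [-0.7, 0.4, -1.1]
opening: 0.0404
```

Request:
jog_arm --deltas '[[[0,0,0],[0,0,0.0015],0.03],[[0,0,0],[0,0,0.003],0.03],[[0,0,0],[0,0,0.003],0.03]]'

```text
t: 22.3
tool_pos: [0.4425, -0.0217, 0.1138]
tool_rot: [-3.134, 0.213, 0.001]
contact_force: [0.4, 0.5, -0.8]
opening: 0.0404
```

Request:
jog_arm --deltas '[[[0,0,0],[0,0,0.0015],0.03],[[0,0,0],[0,0,0.003],0.03],[[0,0,0],[0,0,0.003],0.03]]'

```text
t: 22.55
tool_pos: [0.4425, -0.0217, 0.1108]
tool_rot: [-3.134, 0.213, 0.001]
contact_force: [-0.2, 0.2, -0.5]
opening: 0.0404
```

Request:
jog_arm --deltas '[[[0,0,0],[0,0,0.0015],0.03],[[0,0,0],[0,0,0.003],0.03],[[0,0,0],[0,0,0.003],0.03]]'

```text
t: 22.8
tool_pos: [0.4424, -0.0217, 0.1078]
tool_rot: [-3.134, 0.213, 0.001]
contact_force: [-0.4, 0.2, -1.1]
opening: 0.0409
```

Request:
jog_arm --deltas '[[[0,0,0],[0,0,0.0015],0.03],[[0,0,0],[0,0,0.003],0.03],[[0,0,0],[0,0,0.003],0.03]]'

```text
t: 23.05
tool_pos: [0.4425, -0.0217, 0.1048]
tool_rot: [-3.134, 0.213, 0.001]
contact_force: [-0.1, -0.5, -0.9]
opening: 0.0407
```

```bash
python3 -c "
from h import *
o,_=snap('wrist','w15');snap('scene','s15');print(o['contact_force'],list(o['tool_pos']),o['opening'],o['wrist_torque'])
import cv2
a=cv2.imread('pics/s15.png');cv2.imwrite('pics/s15a.png',cv2.resize(a[110:260,200:350],None,fx=4,fy=4,interpolation=cv2.INTER_CUBIC))
"
```

```text
[-0.05991552 -0.54436464 -0.86852242] [np.float64(0.44248981858219677), np.float64(-0.021694043441380758), np.float64(0.1048410621181789)] 0.04073961485190754 [ 0.00994523 -0.05178735 -0.06123509]
```

View pics/s15a.png

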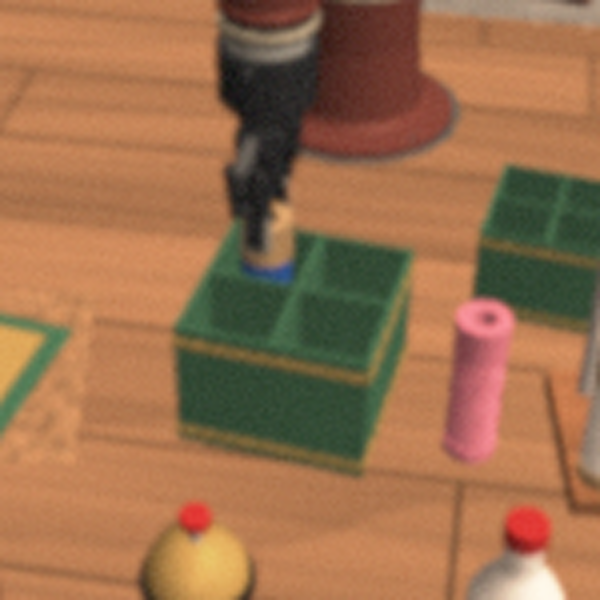

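View pics/w15.png

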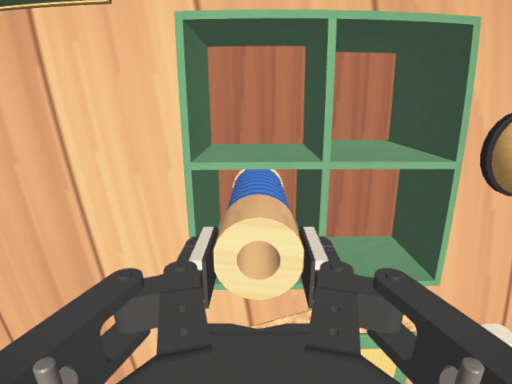

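Request:
jog_arm --deltas '[[[0,0,0],[0,0,0.001],0.03],[[0,0,0],[0,0,0.002],0.03],[[0,0,0],[0,0,0.002],0.03]]'

```text
t: 23.4
tool_pos: [0.4432, -0.0219, 0.1046]
tool_rot: [3.134, -0.212, 0.001]
contact_force: [-3.0, 0.7, 5.3]
opening: 0.0405
```

Request:
jog_arm --deltas '[[[0,0,0],[0,0,0.001],0.03],[[0,0,0],[0,0,0.002],0.03],[[0,0,0],[0,0,0.002],0.03]]'

```text
t: 23.65
tool_pos: [0.4436, -0.0221, 0.1046]
tool_rot: [3.134, -0.212, 0.002]
contact_force: [-5.9, -0.0, 14.9]
opening: 0.0408
```

Request:
jog_arm --deltas '[[[0,0,0],[0,0,-0.003],0.03],[[0,0,0],[0,0,-0.003],0.042],[[0,0,0],[0,0,-0.003],0.046],[[0,0,0],[0,0,-0.003],0.05],[[0,0,0],[0,0,-0.003],0.054],[[0,0,0],[0,0,-0.003],0.054],[[0,0,0],[0,0,-0.003],0.054]]'

```text
t: 24.23
tool_pos: [0.4426, -0.0217, 0.104]
tool_rot: [-3.134, 0.213, 0.001]
contact_force: [-0.9, 0.3, -0.2]
opening: 0.0539
```

```bash
python3 -c "
from h import *
o,_=snap('wrist','w16');print(o['contact_force'],list(o['tool_pos']),o['opening'],o['wrist_torque'])
"
```

```text
[-0.91715739  0.33204028 -0.16653441] [np.float64(0.442568112552679), np.float64(-0.02171211735946123), np.float64(0.10395197111508211)] 0.053885501476405 [ 0.02348863  0.04969656 -0.02149392]
```

View pics/w16.png

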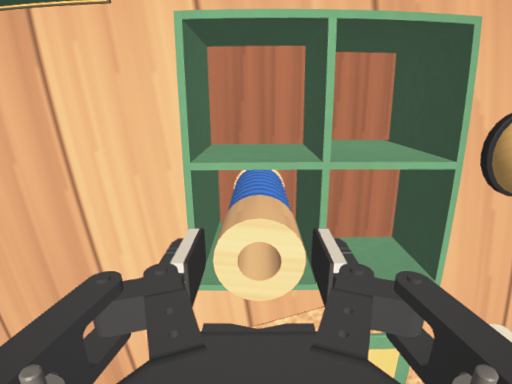

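```bash
python3 -c "
from h import *
delta([.5378,.352,.2],-8);delta([.5378,.352,.2],10)
"
```

```text
t 24.3 yaw -7.8 q6 -0.08 pos [ 0.4426 -0.0217  0.104 ] | turn [-0.    0.02  0.24] shift [ 0.0438 -0.3832 -0.096 ]
t 24.3 yaw -7.8 q6 -0.08 pos [ 0.4426 -0.0217  0.104 ] | turn [-1.000e-02  2.000e-02 -1.776e+01] shift [ 0.0438 -0.3832 -0.096 ]
```

Request:
jog_arm --deltas '[[[0,0,0],[0,0,-0.01],0.056],[[0,0,0],[0,0,-0.03],0.06],[[0,0,0],[0,0,-0.06],0.06],[[0,0,0],[0,-0.005,-0.09],0.065],[[0,0,0],[0.003,-0.025,-0.12],0.065],[[0,0,0],[0.006,-0.055,-0.13],0.065],[[0,0,0],[0.01,-0.09,-0.13],0.065],[[0,0,0],[0.014,-0.125,-0.13],0.065],[[0,0,0],[0.018,-0.16,-0.13],0.065],[[0,0,0],[0.022,-0.195,-0.13],0.065],[[0,0,0],[0.026,-0.23,-0.13],0.065],[[0,0,0],[0.03,-0.265,-0.13],0.065]]'

```text
t: 25.28
tool_pos: [0.5085, 0.2387, 0.2352]
tool_rot: [-3.134, 0.212, -0.002]
contact_force: [0.2, -0.0, 0.0]
opening: 0.0649
```

Request:
jog_arm --deltas '[[[0,0,0],[0.004,-0.033,0],0.065],[[0,0,0],[0.008,-0.065,0],0.065],[[0,0,0],[0.011,-0.092,0],0.065],[[0,0,0],[0.013,-0.11,0.01],0.065],[[0,0,0],[0.0138,-0.118,0.03],0.065],[[0,0,0],[0.0138,-0.118,0.05],0.065],[[0,0,0],[0.0138,-0.118,0.07],0.065],[[0,0,0],[0.0138,-0.118,0.085],0.065],[[0,0,0],[0.0138,-0.118,0.085],0.065],[[0,0,0],[0.0138,-0.118,0.085],0.065]]'

```text
t: 26.12
tool_pos: [0.5374, 0.3515, 0.1487]
tool_rot: [3.133, -0.213, -0.002]
contact_force: [-0.7, 0.4, 0.1]
opening: 0.0646
```

```bash
python3 -c "
from h import *
o,_=snap('wrist','w17')
delta([.5378,.352,.108],-8)
print(proj('wrist',[[.5378,.352,.15]],o))
"
```

```text
t 26.2 yaw -7.8 q6 0.60 pos [0.5382 0.3519 0.1502] | turn [-0.03 -0.05  0.23] shift [-0.0005  0.      0.0422]
[[258.09705002 223.00315063]]
```

View pics/w17.png

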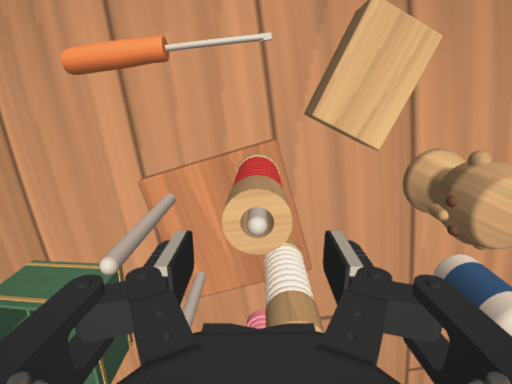

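Request:
jog_arm --deltas '[[[0,0,0],[0,0,0.008],0.065],[[0,0,0],[0,0,0.018],0.065],[[0,0,0],[0,0,0.028],0.06],[[0,0,0],[0,0,0.036],0.06],[[0,0,0],[0,0,0.04],0.055],[[0,0,0],[0,0,0.042],0.055],[[0,0,0],[0,0,0.042],0.05],[[0,0,0],[0,0,0.042],0.045],[[0,0,0],[0,0,0.042],0.04],[[0,0,0],[0,0,0.042],0.035],[[0,0,0],[0,0,0.042],0.03],[[0,0,0],[0,0,0.042],0.03]]'

```text
t: 27.17
tool_pos: [0.5381, 0.3521, 0.1078]
tool_rot: [-3.134, 0.212, -0.001]
contact_force: [0.2, 0.5, -0.0]
opening: 0.0406
```

Request:
jog_arm --deltas '[[[0,0,0],[0,0,0],0.03],[[0,0,0],[0,0,-0.003],0.03],[[0,0,0],[0,0,-0.01],0.03],[[0,0,0],[0,0,-0.025],0.03],[[0,0,0],[0,0,-0.045],0.03],[[0,0,0],[0,0,-0.07],0.03],[[0,0,0],[0,0,-0.095],0.03],[[0,0,0],[0,0,-0.12],0.03],[[0,0,0],[0,0,-0.145],0.03],[[0,0,0],[0,0,-0.17],0.03],[[0,0,0],[0,0,-0.19],0.03],[[0,0,0],[0,0,-0.2],0.03]]'

```text
t: 28.17
tool_pos: [0.5388, 0.3523, 0.3127]
tool_rot: [-3.131, 0.212, -0.009]
contact_force: [0.2, 0.1, -0.4]
opening: 0.0405
```

```bash
python3 -c "
from h import *
o,_=snap('scene','s18');print(o['contact_force'],o['opening'])
delta([.5165,-.031,.31],-8)
"
```

```text
[ 0.17993056  0.11090523 -0.42601535] 0.04047163861679352
t 28.2 yaw -7.8 q6 0.60 pos [0.5391 0.3525 0.3136] | turn [-0.26 -0.4   0.24] shift [0.0293 0.3831 0.0021]
```

View pics/s18.png

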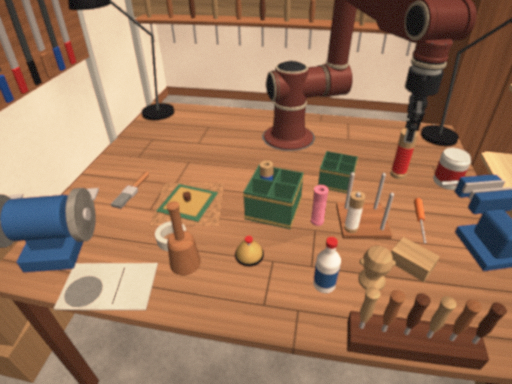

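Request:
jog_arm --deltas '[[[0,0,0],[0,0.005,0],0.03],[[0,0,0],[0.001,0.018,0],0.03],[[0,0,0],[0.003,0.04,0],0.03],[[0,0,0],[0.005,0.07,0],0.03],[[0,0,0],[0.008,0.105,0],0.03],[[0,0,0],[0.011,0.14,0],0.03],[[0,0,0],[0.013,0.175,0],0.03],[[0,0,0],[0.016,0.21,0],0.03],[[0,0,0],[0.019,0.245,0],0.03],[[0,0,0],[0.021,0.28,0],0.03],[[0,0,0],[0.024,0.31,0],0.03],[[0,0,0],[0.026,0.335,0],0.03]]'

```text
t: 29.22
tool_pos: [0.5165, 0.0135, 0.3046]
tool_rot: [3.133, -0.216, -0.006]
contact_force: [0.9, 0.4, -1.6]
opening: 0.0403
```

Request:
jog_arm --deltas '[[[0,0,0],[0.001,0.02,0],0.03],[[0,0,0],[0.002,0.035,0],0.03],[[0,0,0],[0.003,0.045,0],0.03],[[0,0,0],[0.003,0.048,0.003],0.03],[[0,0,0],[0.003,0.048,0.01],0.03],[[0,0,0],[0.003,0.048,0.025],0.03],[[0,0,0],[0.003,0.048,0.045],0.03],[[0,0,0],[0.003,0.048,0.065],0.03],[[0,0,0],[0.003,0.048,0.08],0.03],[[0,0,0],[0.003,0.048,0.088],0.03],[[0,0,0],[0.003,0.048,0.09],0.03],[[0,0,0],[0.003,0.048,0.09],0.03]]'

```text
t: 30.22
tool_pos: [0.5143, -0.0309, 0.2159]
tool_rot: [-3.134, 0.211, 0.003]
contact_force: [-0.4, 0.5, -1.4]
opening: 0.0403
```

```bash
python3 -c "
from h import *
np.set_printoptions(precision=4,suppress=True)
o,_=snap('wrist','w19');print(o['contact_force'],o['opening'])
delta([.5165,-.031,.15],-8)
print(proj('wrist',[o['tool_pos']+[0,0,-.088]],o))
"
```

```text
[-0.4374  0.5202 -1.4468] 0.04029024875569384
t 30.3 yaw -7.7 q6 -0.07 pos [ 0.5149 -0.0311  0.2172] | turn [-0.   -0.    0.29] shift [ 0.0015 -0.0003  0.0672]
[[257.9528 184.5896]]
```

View pics/w19.png

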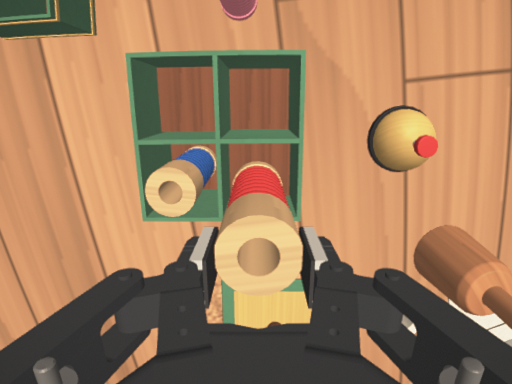

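Request:
jog_arm --deltas '[[[0,0,0],[0.0015,0,0.005],0.03],[[0,0,0],[0.0015,0,0.014],0.03],[[0,0,0],[0.0015,0,0.025],0.03],[[0,0,0],[0.0015,0,0.036],0.03],[[0,0,0],[0.0015,0,0.047],0.03],[[0,0,0],[0.0015,0,0.056],0.03],[[0,0,0],[0.0015,0,0.062],0.03],[[0,0,0],[0.0015,0,0.066],0.03],[[0,0,0],[0.0015,0,0.068],0.03],[[0,0,0],[0.0015,0,0.068],0.03]]'

```text
t: 31.1
tool_pos: [0.5162, -0.0318, 0.1488]
tool_rot: [-3.134, 0.213, 0.001]
contact_force: [0.2, 0.1, -0.9]
opening: 0.0403
```

Request:
jog_arm --deltas '[[[0,0,0],[0,0,0.0015],0.03],[[0,0,0],[0,0,0.003],0.03],[[0,0,0],[0,0,0.0045],0.03],[[0,0,0],[0,0,0.006],0.03],[[0,0,0],[0,0,0.006],0.03]]'

```text
t: 31.52
tool_pos: [0.5162, -0.0318, 0.143]
tool_rot: [-3.134, 0.213, 0.001]
contact_force: [-1.6, 0.4, -1.8]
opening: 0.0407
```

Request:
jog_arm --deltas '[[[0,0,0],[0,0,0.001],0.03],[[0,0,0],[0,0,0.002],0.03],[[0,0,0],[0,0,0.003],0.03],[[0,0,0],[0,0,0.004],0.03],[[0,0,0],[0,0,0.004],0.03]]'

```text
t: 31.93
tool_pos: [0.5167, -0.0318, 0.1404]
tool_rot: [3.134, -0.212, 0.001]
contact_force: [-2.0, 2.0, 4.5]
opening: 0.0402
```

Request:
jog_arm --deltas '[[[0,0,0],[0,0,0.001],0.03],[[0,0,0],[0,0,0.002],0.03],[[0,0,0],[0,0,0.002],0.03],[[0,0,0],[0,0,0.002],0.03]]'

```text
t: 32.27
tool_pos: [0.517, -0.0318, 0.1403]
tool_rot: [3.134, -0.212, 0.002]
contact_force: [-4.6, 1.9, 12.3]
opening: 0.0401
```

```bash
python3 -c "
from h import *
np.set_printoptions(precision=4,suppress=True)
o,_=snap('wrist','w20');print(o['contact_force'],o['opening'],o['wrist_torque'])
snap('scene','s20')
import cv2
a=cv2.imread('pics/s20.png');cv2.imwrite('pics/s20a.png',cv2.resize(a[110:260,200:350],None,fx=4,fy=4,interpolation=cv2.INTER_CUBIC))
"
```

```text
[-4.578   1.8943 12.2677] 0.04005304131601497 [ 0.2901  1.2755 -0.013 ]
```

View pics/w20.png

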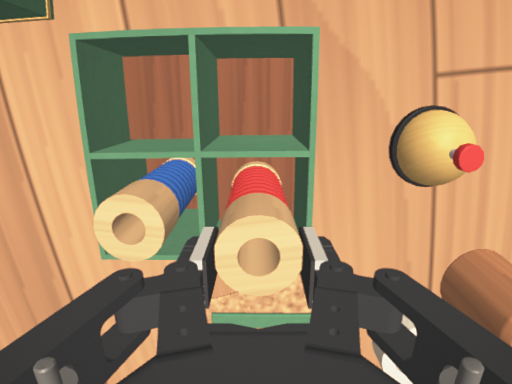

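View pics/s20a.png

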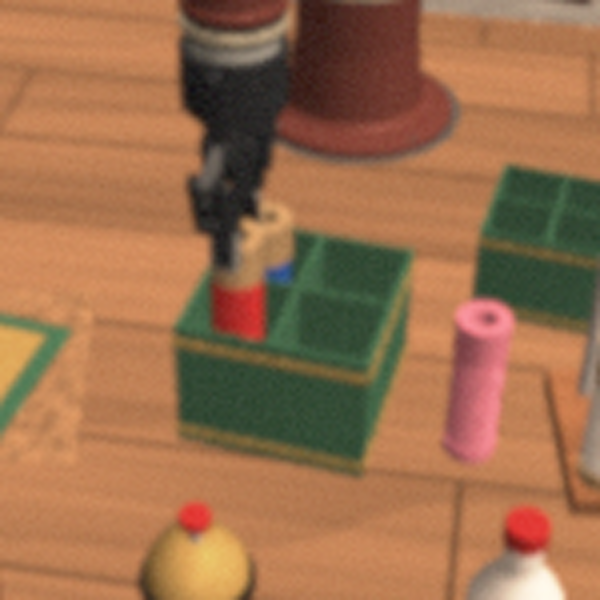

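Request:
jog_arm --deltas '[[[0,0,0],[0,0,-0.002],0.03],[[0,0,0],[0,0,-0.003],0.042],[[0,0,0],[0,0,-0.003],0.046],[[0,0,0],[0,0,-0.003],0.05],[[0,0,0],[0,0,-0.003],0.055],[[0,0,0],[0,0,-0.003],0.056],[[0,0,0],[0,0,-0.003],0.056]]'

```text
t: 32.95
tool_pos: [0.5162, -0.0318, 0.14]
tool_rot: [3.134, -0.213, -0.0]
contact_force: [-0.3, -0.2, -0.4]
opening: 0.0561
```

```bash
python3 -c "
from h import *
np.set_printoptions(precision=4,suppress=True)
o,_=snap('wrist','w21');print(o['contact_force'],o['opening'],o['wrist_torque'])
delta([.552,.2575,.15],-8)
"
```

```text
[-0.3482 -0.2244 -0.3544] 0.05605345132328523 [-0.0111  0.0047  0.0106]
t 33.0 yaw -7.8 q6 -0.07 pos [ 0.5162 -0.0318  0.14  ] | turn [0.   0.01 0.24] shift [-0.0036 -0.2915 -0.01  ]
```

View pics/w21.png

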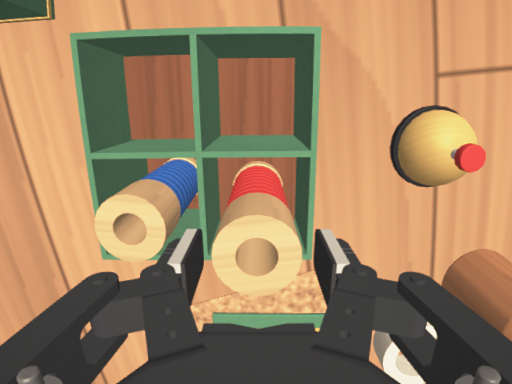

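Request:
jog_arm --deltas '[[[0,0,0],[0,0,-0.01],0.057],[[0,0,0],[0,0,-0.03],0.06],[[0,0,0],[0,0,-0.06],0.06],[[0,0,0],[0,-0.005,-0.085],0.065],[[0,0,0],[0,-0.025,-0.1],0.065],[[0,0,0],[-0.001,-0.055,-0.1],0.065],[[0,0,0],[-0.001,-0.09,-0.1],0.065],[[0,0,0],[-0.002,-0.125,-0.1],0.065],[[0,0,0],[-0.002,-0.16,-0.1],0.065],[[0,0,0],[-0.003,-0.195,-0.1],0.065],[[0,0,0],[-0.003,-0.23,-0.1],0.065],[[0,0,0],[-0.0036,-0.26,-0.1],0.065]]'

```text
t: 34.0
tool_pos: [0.5479, 0.2287, 0.2412]
tool_rot: [-3.134, 0.211, -0.002]
contact_force: [0.8, -0.9, 0.4]
opening: 0.0651
```

Request:
jog_arm --deltas '[[[0,0,0],[0,-0.02,0.005],0.065],[[0,0,0],[0,-0.03,0.02],0.065],[[0,0,0],[0,-0.0315,0.04],0.065],[[0,0,0],[0,-0.0315,0.06],0.065],[[0,0,0],[0,-0.0315,0.078],0.065],[[0,0,0],[0,-0.0315,0.088],0.065],[[0,0,0],[0,-0.0315,0.088],0.065],[[0,0,0],[0,-0.0315,0.088],0.065]]'

```text
t: 34.67
tool_pos: [0.5518, 0.2569, 0.1517]
tool_rot: [3.134, -0.213, -0.002]
contact_force: [-0.1, -0.2, 0.5]
opening: 0.0651
```

```bash
python3 -c "
from h import *
o,_=snap('wrist','w22')
delta([.552,.2575,.107],-8)
print(proj('wrist',[[.552,.2575,.15]],o))
"
```

```text
t 34.7 yaw -7.8 q6 0.45 pos [0.5526 0.2573 0.1531] | turn [-0.02 -0.06  0.21] shift [-0.0007 -0.0001  0.0461]
[[257.64943445 221.00063652]]
```

View pics/w22.png

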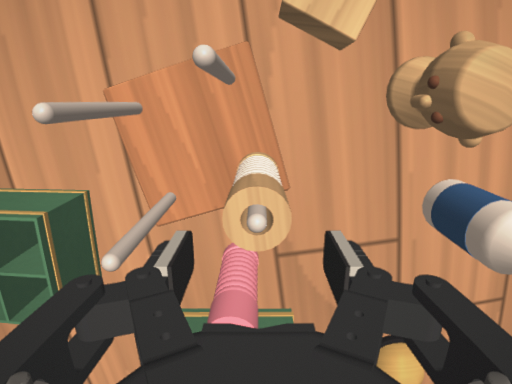

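Request:
jog_arm --deltas '[[[0,0,0],[0,0,0.008],0.065],[[0,0,0],[0,0,0.018],0.065],[[0,0,0],[0,0,0.028],0.06],[[0,0,0],[0,0,0.038],0.06],[[0,0,0],[0,0,0.043],0.055],[[0,0,0],[0,0,0.045],0.055],[[0,0,0],[0,0,0.045],0.05],[[0,0,0],[0,0,0.045],0.045],[[0,0,0],[0,0,0.045],0.04],[[0,0,0],[0,0,0.045],0.035],[[0,0,0],[0,0,0.045],0.03],[[0,0,0],[0,0,0.045],0.03]]'

```text
t: 35.72
tool_pos: [0.5525, 0.2577, 0.1078]
tool_rot: [-3.134, 0.212, -0.002]
contact_force: [0.1, -0.6, 1.2]
opening: 0.0411
```

Request:
jog_arm --deltas '[[[0,0,0],[0,0,0],0.03],[[0,0,0],[0,0,-0.003],0.03],[[0,0,0],[0,0,-0.01],0.03],[[0,0,0],[0,0,-0.025],0.03],[[0,0,0],[0,0,-0.045],0.03],[[0,0,0],[0,0,-0.07],0.03],[[0,0,0],[0,0,-0.095],0.03],[[0,0,0],[0,0,-0.12],0.03],[[0,0,0],[0,0,-0.145],0.03],[[0,0,0],[0,0,-0.17],0.03],[[0,0,0],[0,0,-0.19],0.03],[[0,0,0],[0,0,-0.2],0.03]]'

```text
t: 36.72
tool_pos: [0.553, 0.2578, 0.3114]
tool_rot: [-3.133, 0.212, -0.007]
contact_force: [-0.1, -0.1, -0.9]
opening: 0.0408
```

```bash
python3 -c "
from h import *
o,_=snap('scene','s23');print(o['contact_force'],o['opening'])
delta([.527,.042,.31],-8)
"
```

```text
[-0.09056287 -0.108193   -0.85301803] 0.040776585741052605
t 36.8 yaw -7.8 q6 0.45 pos [0.5534 0.258  0.3124] | turn [-0.17 -0.35  0.24] shift [0.003  0.2176 0.0018]
```

View pics/s23.png

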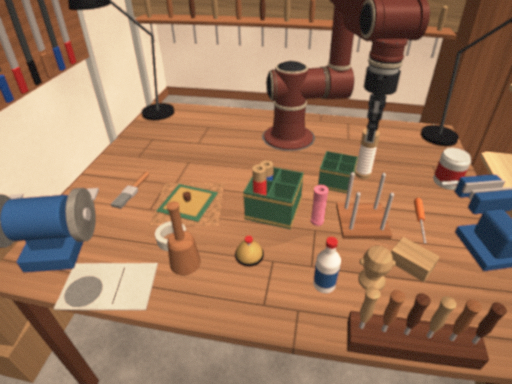

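Request:
jog_arm --deltas '[[[0,0,0],[0,0.005,0],0.03],[[0,0,0],[0,0.018,0],0.03],[[0,0,0],[0.001,0.04,0],0.03],[[0,0,0],[0.001,0.068,0],0.03],[[0,0,0],[0.002,0.1,0],0.03],[[0,0,0],[0.002,0.132,0],0.03],[[0,0,0],[0.003,0.162,0],0.03],[[0,0,0],[0.003,0.186,0],0.03],[[0,0,0],[0.003,0.204,0],0.03],[[0,0,0],[0.003,0.215,0.002],0.03],[[0,0,0],[0.003,0.2176,0.008],0.03],[[0,0,0],[0.003,0.2176,0.02],0.03]]'

```text
t: 37.77
tool_pos: [0.5258, 0.0409, 0.2868]
tool_rot: [-3.134, 0.215, -0.002]
contact_force: [-0.7, 0.9, -1.2]
opening: 0.0411
```

Request:
jog_arm --deltas '[[[0,0,0],[0,0,0.015],0.03],[[0,0,0],[0,0,0.032],0.03],[[0,0,0],[0,0,0.05],0.03],[[0,0,0],[0,0,0.062],0.03],[[0,0,0],[0,0,0.07],0.03],[[0,0,0],[0,0,0.07],0.03],[[0,0,0],[0,0,0.07],0.03]]'

```text
t: 38.35
tool_pos: [0.5255, 0.042, 0.2167]
tool_rot: [-3.134, 0.211, 0.001]
contact_force: [-0.1, 0.0, -0.8]
opening: 0.0407
```

```bash
python3 -c "
from h import *
np.set_printoptions(precision=4,suppress=True)
o,_=snap('wrist','w24');print(o['contact_force'],o['opening'])
delta([.527,.042,.149],-8)
"
```

```text
[-0.1468  0.001  -0.8438] 0.04072810022927599
t 38.4 yaw -7.7 q6 0.07 pos [0.5261 0.0418 0.2178] | turn [-0.01 -0.05  0.27] shift [ 0.0008 -0.0003  0.0688]
```

View pics/w24.png

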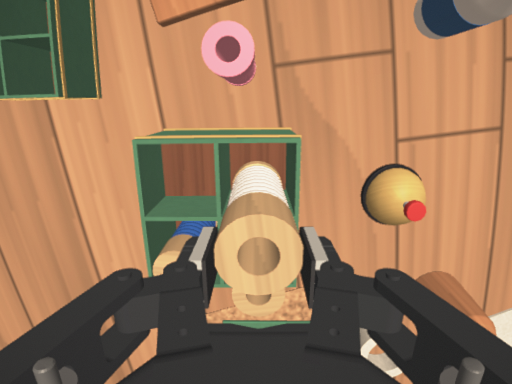

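Request:
jog_arm --deltas '[[[0,0,0],[0.001,0,0.005],0.03],[[0,0,0],[0.001,0,0.014],0.03],[[0,0,0],[0.001,0,0.025],0.03],[[0,0,0],[0.001,0,0.036],0.03],[[0,0,0],[0.001,0,0.047],0.03],[[0,0,0],[0.001,0,0.056],0.03],[[0,0,0],[0.001,0,0.062],0.03],[[0,0,0],[0.001,0,0.066],0.03],[[0,0,0],[0.001,0,0.068],0.03],[[0,0,0],[0.001,0,0.068],0.03]]'

```text
t: 39.23
tool_pos: [0.5266, 0.0414, 0.1488]
tool_rot: [3.134, -0.213, -0.001]
contact_force: [-0.1, 0.0, -1.8]
opening: 0.0408
```

Request:
jog_arm --deltas '[[[0,0,0],[0,0,0.0015],0.03],[[0,0,0],[0,0,0.003],0.03],[[0,0,0],[0,0,0.0045],0.03],[[0,0,0],[0,0,0.006],0.03],[[0,0,0],[0,0,0.006],0.03]]'

```text
t: 39.65
tool_pos: [0.5266, 0.0414, 0.143]
tool_rot: [-3.134, 0.213, 0.0]
contact_force: [0.6, -0.9, -1.6]
opening: 0.0411
```

Request:
jog_arm --deltas '[[[0,0,0],[0,0,0.001],0.03],[[0,0,0],[0,0,0.002],0.03],[[0,0,0],[0,0,0.003],0.03],[[0,0,0],[0,0,0.004],0.03],[[0,0,0],[0,0,0.004],0.03]]'

```text
t: 40.07
tool_pos: [0.5265, 0.0414, 0.1389]
tool_rot: [3.134, -0.213, -0.001]
contact_force: [-0.3, 0.4, -1.0]
opening: 0.041
```

Request:
jog_arm --deltas '[[[0,0,0],[0,0,0.001],0.03],[[0,0,0],[0,0,0.002],0.03],[[0,0,0],[0,0,0.003],0.03],[[0,0,0],[0,0,0.003],0.03]]'

```text
t: 40.4
tool_pos: [0.5265, 0.0414, 0.1359]
tool_rot: [3.134, -0.213, -0.001]
contact_force: [0.0, 0.4, -1.4]
opening: 0.0407
```

Request:
jog_arm --deltas '[[[0,0,0],[0,0,0.001],0.03],[[0,0,0],[0,0,0.002],0.03],[[0,0,0],[0,0,0.003],0.03],[[0,0,0],[0,0,0.004],0.03],[[0,0,0],[0,0,0.004],0.03]]'

```text
t: 40.82
tool_pos: [0.5265, 0.0414, 0.1319]
tool_rot: [-3.134, 0.212, 0.001]
contact_force: [0.8, 0.6, -1.8]
opening: 0.0409
```

Request:
jog_arm --deltas '[[[0,0,0],[0,0,0.001],0.03],[[0,0,0],[0,0,0.002],0.03],[[0,0,0],[0,0,0.003],0.03],[[0,0,0],[0,0,0.003],0.03]]'

```text
t: 41.15
tool_pos: [0.5265, 0.0414, 0.1289]
tool_rot: [-3.134, 0.213, 0.001]
contact_force: [-0.2, -0.3, -1.6]
opening: 0.0409
```

Request:
jog_arm --deltas '[[[0,0,0],[0,0,0.001],0.03],[[0,0,0],[0,0,0.002],0.03],[[0,0,0],[0,0,0.003],0.03],[[0,0,0],[0,0,0.004],0.03],[[0,0,0],[0,0,0.004],0.03]]'

```text
t: 41.57
tool_pos: [0.5265, 0.0414, 0.1249]
tool_rot: [3.134, -0.213, -0.001]
contact_force: [0.5, -0.2, -2.1]
opening: 0.0407
```

Request:
jog_arm --deltas '[[[0,0,0],[0,0,0.001],0.03],[[0,0,0],[0,0,0.002],0.03],[[0,0,0],[0,0,0.003],0.03],[[0,0,0],[0,0,0.003],0.03]]'

```text
t: 41.9
tool_pos: [0.5265, 0.0414, 0.1219]
tool_rot: [3.134, -0.213, -0.001]
contact_force: [-0.1, 1.0, -1.9]
opening: 0.0405
```

Request:
jog_arm --deltas '[[[0,0,0],[0,0,0.001],0.03],[[0,0,0],[0,0,0.002],0.03],[[0,0,0],[0,0,0.003],0.03],[[0,0,0],[0,0,0.004],0.03],[[0,0,0],[0,0,0.004],0.03]]'

```text
t: 42.32
tool_pos: [0.5265, 0.0414, 0.1178]
tool_rot: [3.134, -0.213, -0.001]
contact_force: [-0.2, -0.8, -0.7]
opening: 0.0408
```

Request:
jog_arm --deltas '[[[0,0,0],[0,0,0.001],0.03],[[0,0,0],[0,0,0.002],0.03],[[0,0,0],[0,0,0.003],0.03],[[0,0,0],[0,0,0.003],0.03]]'

```text
t: 42.65
tool_pos: [0.5265, 0.0414, 0.1149]
tool_rot: [-3.134, 0.213, 0.001]
contact_force: [-0.1, -1.1, -1.8]
opening: 0.0407
```

Request:
jog_arm --deltas '[[[0,0,0],[0,0,0.001],0.03],[[0,0,0],[0,0,0.002],0.03],[[0,0,0],[0,0,0.003],0.03],[[0,0,0],[0,0,0.003],0.03]]'

```text
t: 42.98
tool_pos: [0.5273, 0.0414, 0.1146]
tool_rot: [3.134, -0.212, 0.001]
contact_force: [-4.9, 0.2, 8.2]
opening: 0.0407
```

Request:
jog_arm --deltas '[[[0,0,0],[0,0,0.001],0.03],[[0,0,0],[0,0,0.002],0.03],[[0,0,0],[0,0,0.003],0.03],[[0,0,0],[0,0,0.003],0.03]]'

```text
t: 43.32
tool_pos: [0.528, 0.0414, 0.1145]
tool_rot: [3.134, -0.212, 0.003]
contact_force: [-8.5, 0.4, 19.8]
opening: 0.0408
```

```bash
python3 -c "
from h import *
np.set_printoptions(precision=4,suppress=True)
o,_=snap('wrist','w25');print(o['contact_force'],o['opening'],o['wrist_torque'])
snap('scene','s25')
import cv2
a=cv2.imread('pics/s25.png');cv2.imwrite('pics/s25a.png',cv2.resize(a[110:260,200:350],None,fx=4,fy=4,interpolation=cv2.INTER_CUBIC))
"
```

```text
[-8.5111  0.4452 19.7748] 0.040835076988333344 [ 0.1062  2.1699 -0.0184]
```

View pics/s25a.png

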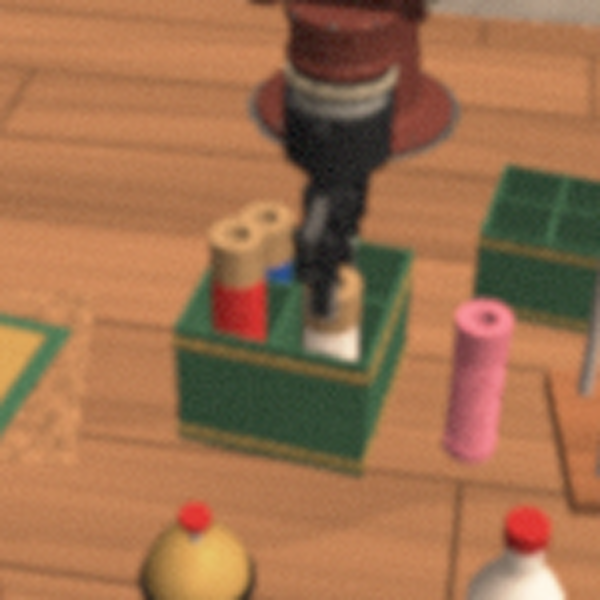

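View pics/w25.png

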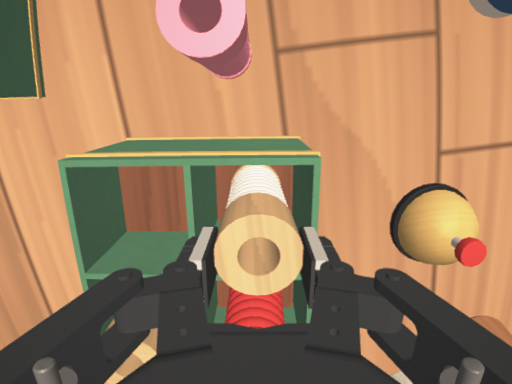

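Request:
jog_arm --deltas '[[[0,0,0],[0,0,-0.002],0.03],[[0,0,0],[0,0,-0.0045],0.03],[[0,0,0],[0,0,-0.0045],0.042],[[0,0,0],[0,0,-0.0045],0.046],[[0,0,0],[0,0,-0.0045],0.05],[[0,0,0],[0,0,-0.0045],0.055],[[0,0,0],[0,0,-0.0045],0.056],[[0,0,0],[0,0,-0.0045],0.056]]'

```text
t: 44.08
tool_pos: [0.5266, 0.0414, 0.1135]
tool_rot: [-3.134, 0.213, 0.0]
contact_force: [-0.3, 0.6, 0.4]
opening: 0.0558
```

Request:
jog_arm --deltas '[[[0,0,0],[0,0,-0.01],0.056],[[0,0,0],[0,0,-0.03],0.056],[[0,0,0],[0,0,-0.06],0.056],[[0,0,0],[0,0,-0.095],0.056],[[0,0,0],[0,0,-0.13],0.056],[[0,0,0],[0,0,-0.165],0.056],[[0,0,0],[0,0,-0.19],0.056],[[0,0,0],[0,0,-0.2],0.056],[[0,0,0],[0,0,-0.2],0.056]]'

```text
t: 44.83
tool_pos: [0.5281, 0.0413, 0.3179]
tool_rot: [-3.134, 0.212, -0.011]
contact_force: [0.2, 0.6, -0.6]
opening: 0.0558
```

```bash
python3 -c "
from h import *
np.set_printoptions(precision=4,suppress=True)
o,_=snap('wrist','w26');print(o['contact_force'],o['opening'],list(o['tool_pos']),list(o['tool_rot']))
snap('scene','s26');snap('top','t26')
delta([.694,-.028,.2],-8)
"
```

```text
[ 0.2389  0.5782 -0.6069] 0.05576262130336555 [np.float64(0.5280500886674955), np.float64(0.04132787091340218), np.float64(0.3178526030328387)] [np.float64(-3.1343552272574935), np.float64(0.21249596104192212), np.float64(-0.010657355371818483)]
t 45.0 yaw -7.8 q6 0.07 pos [0.5258 0.0414 0.3112] | turn [0.02 0.21 0.24] shift [0.1764 0.0461 0.1106]
```

View pics/w26.png

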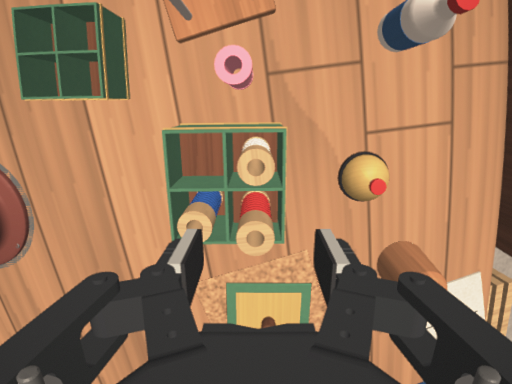

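View pics/s26.png

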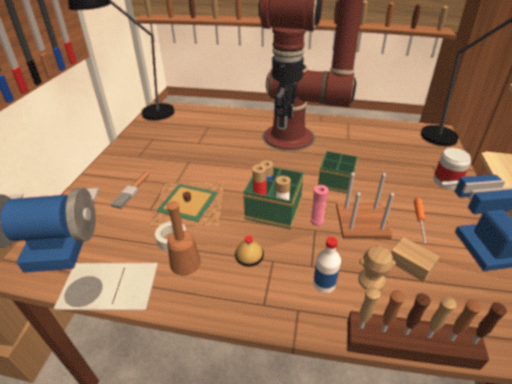

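View pics/t26.png

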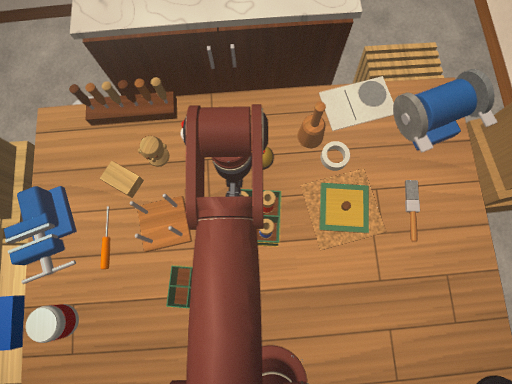

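```bash
python3 -c "
from h import *
o=ctrl.get_obs()
import numpy as np
print(pix2('wrist',[(378,187)],.072,o), pix2('wrist',[(365,177)],.03,o),pix2('scene',[(249,238.7)],.072))
"
```

```text
[[ 0.68674355 -0.02499689  0.072     ]] [[ 0.68250872 -0.02007986  0.03      ]] [[ 0.69740896 -0.02653553  0.072     ]]
```

Request:
jog_arm --deltas '[[[0,0,0],[0.005,0.001,0],0.03],[[0,0,0],[0.025,0.006,0],0.0],[[0,0,0],[0.055,0.014,0.005],0.0],[[0,0,0],[0.09,0.023,0.02],0.0],[[0,0,0],[0.12,0.031,0.04],0.0],[[0,0,0],[0.145,0.038,0.06],0.0],[[0,0,0],[0.165,0.043,0.085],0.0],[[0,0,0],[0.175,0.046,0.105],0.0],[[0,0,0],[0.1764,0.046,0.125],0.0],[[0,0,0],[0.1764,0.046,0.14],0.0],[[0,0,0],[0.1764,0.046,0.15],0.0],[[0,0,0],[0.1764,0.046,0.15],0.0]]'

```text
t: 45.98
tool_pos: [0.6929, -0.0276, 0.1591]
tool_rot: [-3.134, 0.212, 0.011]
contact_force: [-0.5, -0.3, -1.2]
opening: -0.0003
```

```bash
python3 -c "
from h import *
np.set_printoptions(precision=4,suppress=True)
o,_=snap('wrist','w27');print(o['contact_force'],o['opening'])
snap('scene','s27');
delta([.694,-.028,.1],-8)
print(proj('wrist',[.694,-.028,.072],o))
import cv2
a=cv2.imread('pics/s27.png');cv2.imwrite('pics/s27a.png',cv2.resize(a[150:300,180:330],None,fx=4,fy=4,interpolation=cv2.INTER_CUBIC))
"
```

```text
[-0.4974 -0.3147 -1.1828] -0.0002581820213487461
t 46.1 yaw -7.7 q6 -0.01 pos [ 0.695  -0.0278  0.1637] | turn [0.   0.02 0.26] shift [-0.0009  0.0004  0.0637]
[[259.764  185.1303]]
```

View pics/w27.png

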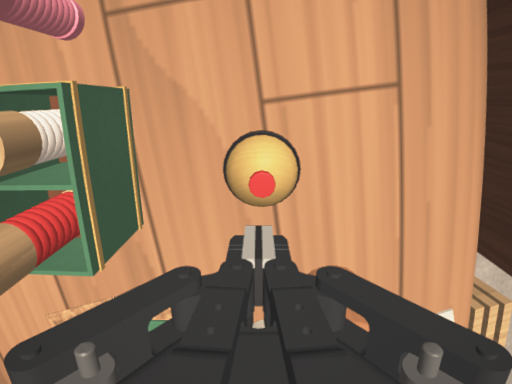

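View pics/s27a.png

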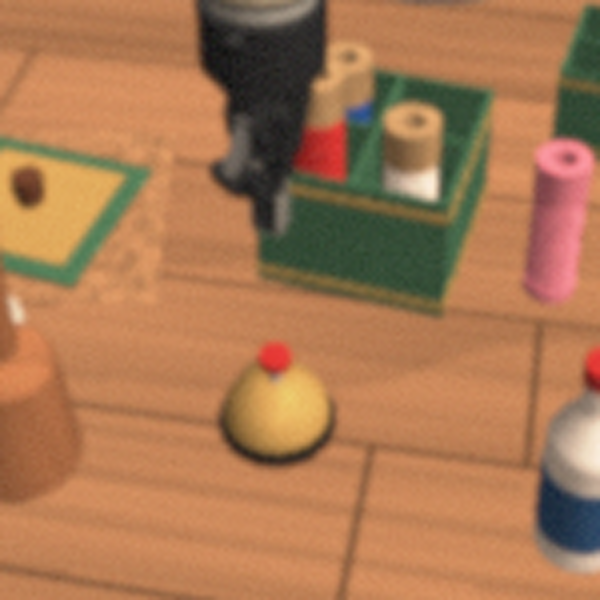

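Request:
jog_arm --deltas '[[[0,0,0],[0,0,0.01],0.0],[[0,0,0],[0,0,0.025],0.0],[[0,0,0],[0,0,0.045],0.0],[[0,0,0],[0,0,0.065],0.0],[[0,0,0],[0,0,0.08],0.0],[[0,0,0],[0,0,0.09],0.0],[[0,0,0],[0,0,0.097],0.0],[[0,0,0],[0,0,0.1],0.0],[[0,0,0],[0,0,0.1],0.0]]'

```text
t: 46.83
tool_pos: [0.6952, -0.028, 0.0633]
tool_rot: [-3.134, 0.212, 0.001]
contact_force: [0.1, 0.4, -0.2]
opening: -0.0002
```

```bash
python3 -c "
from h import *
np.set_printoptions(precision=4,suppress=True)
o,_=snap('wrist','w28');print(o['contact_force'],o['tool_pos'])
snap('scene','s28')
import cv2
a=cv2.imread('pics/s28.png');cv2.imwrite('pics/s28a.png',cv2.resize(a[180:280,200:300],None,fx=6,fy=6,interpolation=cv2.INTER_CUBIC))
"
```

```text
[ 0.0567  0.3917 -0.1502] [ 0.6952 -0.028   0.0633]
```

View pics/w28.png

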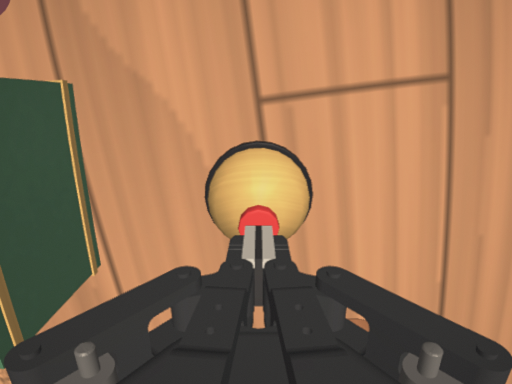

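View pics/s28a.png

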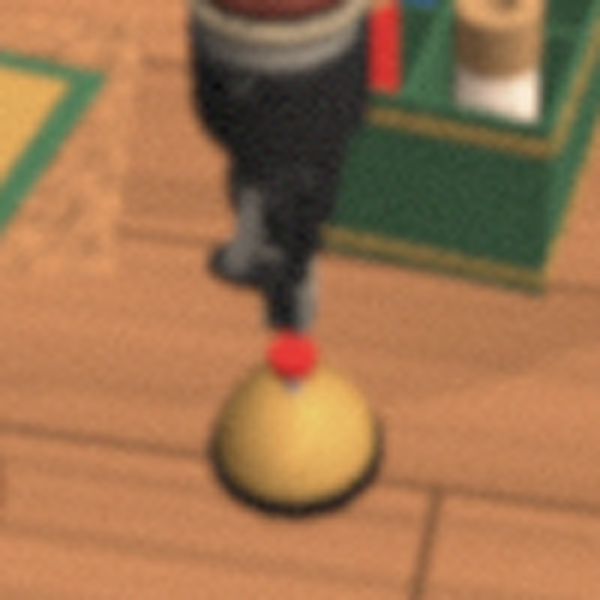

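Request:
jog_arm --deltas '[[[0,0,0],[0,0,0.003],0.0],[[0,0,0],[0,0,0.006],0.0],[[0,0,0],[0,0,0.009],0.0],[[0,0,0],[0,0,0.012],0.0],[[0,0,0],[0,0,0.015],0.0],[[0,0,0],[0,0,0.015],0.0]]'

```text
t: 47.43
tool_pos: [0.6946, -0.0279, 0.0476]
tool_rot: [-3.134, 0.213, 0.003]
contact_force: [0.5, -0.3, 0.0]
opening: -0.0003
```

Request:
jog_arm --deltas '[[[0,0,0],[0,0,0.002],0.0],[[0,0,0],[0,0,0.004],0.0],[[0,0,0],[0,0,0.004],0.0]]'

```text
t: 47.68
tool_pos: [0.6953, -0.028, 0.0447]
tool_rot: [3.134, -0.213, -0.0]
contact_force: [-0.9, 0.2, 3.1]
opening: 0.0002
```

Contact; press on.

Request:
jog_arm --deltas '[[[0,0,0],[0,0,0.002],0.0],[[0,0,0],[0,0,0.004],0.0],[[0,0,0],[0,0,0.006],0.0],[[0,0,0],[0,0,0.006],0.0]]'

```text
t: 48.02
tool_pos: [0.6956, -0.0281, 0.0389]
tool_rot: [-3.134, 0.213, -0.001]
contact_force: [-1.3, -0.4, 4.6]
opening: 0.0
```

Request:
jog_arm --deltas '[[[0,0,0],[0,0,0.002],0.0],[[0,0,0],[0,0,0.004],0.0],[[0,0,0],[0,0,0.004],0.0]]'

```text
t: 48.27
tool_pos: [0.6957, -0.028, 0.0369]
tool_rot: [3.134, -0.212, 0.0]
contact_force: [-5.9, -0.1, 12.4]
opening: -0.0002
```

Request:
jog_arm --deltas '[[[0,0,0],[0,0,0.001],0.0],[[0,0,0],[0,0,0.001],0.0],[[0,0,0],[0,0,-0.005],0.0],[[0,0,0],[0,0,-0.012],0.0],[[0,0,0],[0,0,-0.022],0.0],[[0,0,0],[0,0,-0.045],0.0],[[0,0,0],[0,0,-0.08],0.0],[[0,0,0],[0,0,-0.12],0.0],[[0,0,0],[0,0,-0.16],0.0],[[0,0,0],[0,0,-0.2],0.0],[[0,0,0],[0,0,-0.23],0.0],[[0,0,0],[0,0,-0.24],0.0]]'

```text
t: 49.27
tool_pos: [0.6975, -0.0283, 0.2824]
tool_rot: [3.134, -0.212, 0.016]
contact_force: [1.0, -0.4, 1.5]
opening: 0.0001
```

```bash
python3 -c "
from h import *
np.set_printoptions(precision=4,suppress=True)
o,_=snap('wrist','w29');print(o['contact_force'],o['tool_pos'])
snap('scene','s29');snap('top','t29')
import cv2
a=cv2.imread('pics/s29.png');cv2.imwrite('pics/s29a.png',cv2.resize(a[140:290,150:350],None,fx=4,fy=4,interpolation=cv2.INTER_CUBIC))
"
```

```text
[ 0.9862 -0.3932  1.5065] [ 0.6975 -0.0283  0.2824]
```

View pics/s29a.png

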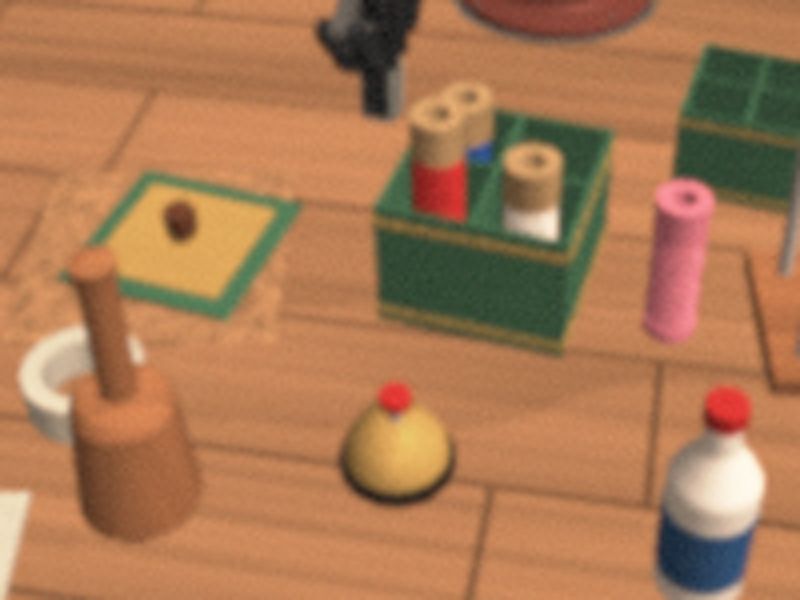

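View pics/t29.png

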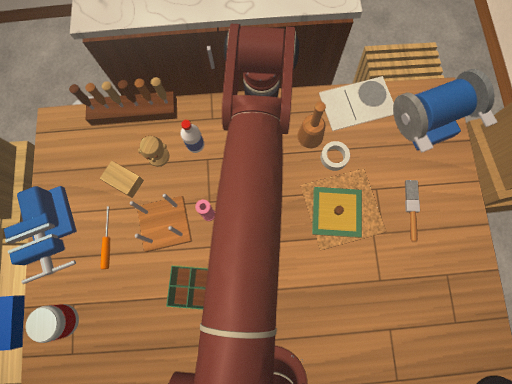

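```bash
python3 -c "
from h import *
np.set_printoptions(precision=4,suppress=True)
print(ctrl.get_obs()['t'],pix2('top',[(338.5,210.5),(346,206)],.03), pix2('scene',[(150+181/4,140+220/4)],.03))
p=pix2('top',[(313.5,191),(360.5,188),(362,235.5),(314,234.5)],.01);print(p.mean(0))
import cv2
a=cv2.imread('pics/t29.png');cv2.imwrite('pics/t29a.png',cv2.resize(a[150:270,280:400],None,fx=5,fy=5,interpolation=cv2.INTER_CUBIC))
"
```

```text
49.4167 [[ 0.4909 -0.2586  0.03  ]
 [ 0.5034 -0.2841  0.03  ]] [[ 0.4932 -0.2555  0.03  ]]
[ 0.4901 -0.2596  0.01  ]
```

View pics/t29a.png

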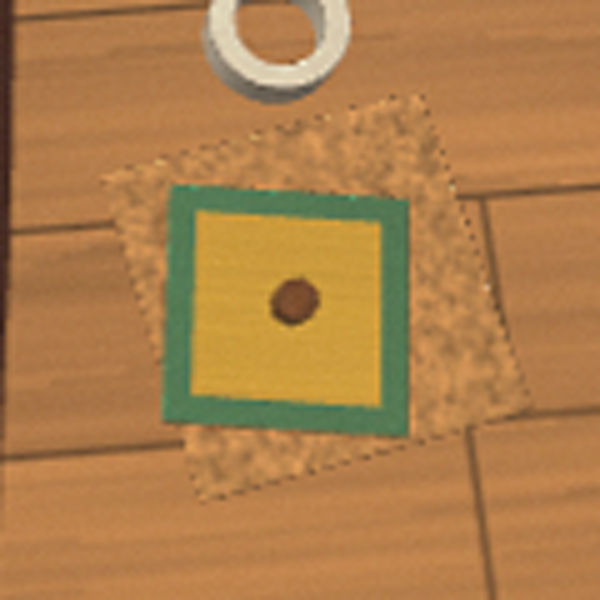

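Request:
jog_arm --deltas '[[[0,0,0],[0,0,-0.01],0.0],[[0,0,0],[-0.02,0.02,-0.03],0.0],[[0,0,0],[-0.05,0.04,-0.05],0.0],[[0,0,0],[-0.08,0.07,-0.06],0.0],[[0,0,0],[-0.11,0.1,-0.06],0.0],[[0,0,0],[-0.13,0.13,-0.06],0.0],[[0,0,0],[-0.14,0.15,-0.06],0.0],[[0,0,0],[-0.14,0.16,-0.06],0.0],[[0,0,0],[-0.14,0.16,-0.06],0.0],[[0,0,0],[-0.14,0.16,-0.06],0.0],[[0,0,0],[-0.14,0.16,-0.06],0.0],[[0,0,0],[-0.14,0.16,-0.06],0.0]]'

```text
t: 50.42
tool_pos: [0.5356, -0.1666, 0.3339]
tool_rot: [-3.134, 0.21, 0.002]
contact_force: [-0.3, 1.0, -1.1]
opening: -0.0003
```

```bash
python3 -c "
from h import *
np.set_printoptions(precision=4,suppress=True)
o,_=snap('wrist','w30');print(o['contact_force'],o['tool_pos'],o['dq'])
snap('scene','s30');snap('top','t30')
print(pix2('wrist',[(0,0)],.03,o))
import cv2
a=cv2.imread('pics/s30.png');cv2.imwrite('pics/s30a.png',cv2.resize(a[140:290,150:350],None,fx=4,fy=4,interpolation=cv2.INTER_CUBIC))
b=cv2.imread('pics/s29.png')
d=cv2.absdiff(a,b).max(2);print((d[190:290,150:350]>40).sum(),(d[175:240,150:230]>40).sum())
"
```

```text
[-0.3173  0.9845 -1.0844] [ 0.5356 -0.1666  0.3339] [ 0.0036 -0.0062 -0.0038 -0.0014 -0.0001 -0.0025]
[[0.1784 0.1166 0.03  ]]
0 0
```

View pics/w30.png

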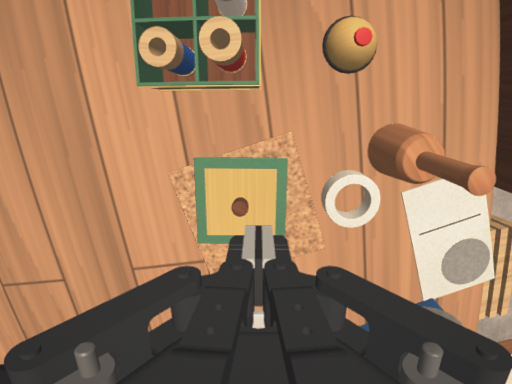

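View pics/s30a.png

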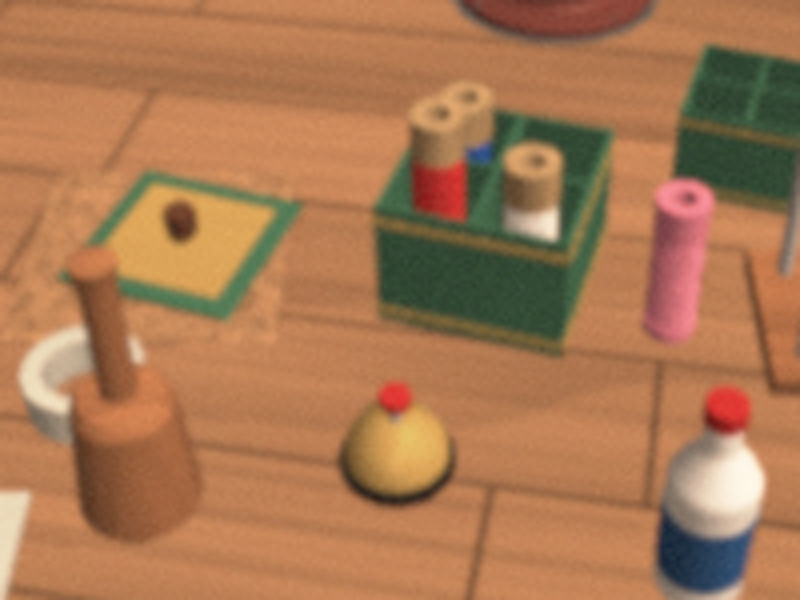

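View pics/t30.png

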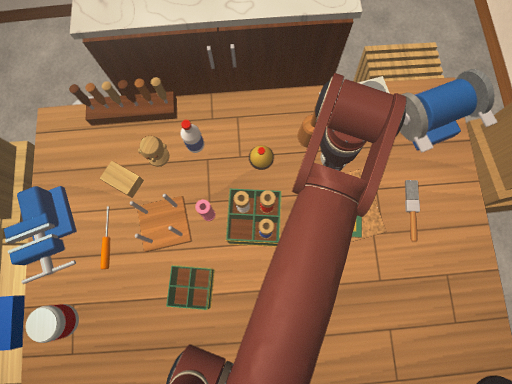

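```bash
python3 -c "
from h import *
print(job.finish_job())"
```

```text
the job is handed in; nothing more can be done
None
```

I laid the lid on the cork mat, stood the three bobbins that were there (blue, red, white) in separate compartments of the tin, and rang the bell. The job is handed in at about 50 s on the robot's clock. There was no yellow bobbin, and I left the pink look-alike alone.

- **Bobbins:** I lowered each one until I felt contact (at most about 20 N) and only then let go. Their lower ends came to about 20, 52 and 27 mm above the bench. The last pictures show all three upright.
- **Bell:** The plunger went down about 10 mm to its stop, where the force rose to 12 N. In the last pictures the bell stands upright with its plunger back up.
- **Bystanders:** In the last pictures I saw none of them moved.

Two things did not go as expected:

- **First knob grasp missed:** The fingertips turned out to sit about 20–25 mm behind the reported TCP, so the first closing slipped over the top of the knob, pressing it with about 13 N. I went lower and gripped it properly.
- **Lid knocked aside:** After I had placed it in the middle, the lid was pushed about 24 mm off the mat's centre. It still looks flat and at rest and is well inside the 60 mm limit, so I left it there.

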